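# Clamp down the pressure cooker lid

## Task

Close the pressure cooker: swing its bow clockwise until it is fully home with both hooks under the lugs, then screw the knob down clockwise until you feel it start to bite and give it a quarter turn more, no further. Work gently so that the cooker stays where it stands, leave the things around it alone, and let go at the end.

Things in the scene. Friction and masses are not known exactly. Their poses are not given: they have to be found in the camera images.
- cooker: Closed steel pressure cooker, loose, about 4 kg, 200 mm across; origin under the middle of its base, z up. Black handles on its +x and -x sides reach 145 mm from the axis. On its +y and -y sides a steel lug with an end stop. The lid (rim 118, crown 130, small valves to 143 mm up) rests on a rubber gasket. Bow and knob sit on the cooker's axis. It slides if pushed sideways with over some 15 N.
- bow (a joint): Swing (rad) of the flat bow over the lid: 0 = home, hooks under the lugs, legs against the stops; positive = anticlockwise from above, to 1.1. Its two arms point along the cooker's +y and -y, turned by this angle. Bar 20 mm wide, 8 thick, its middle 149 (+-4) mm up at 80 mm from the axis, 20 mm clear of the lid; legs at 122 mm. Drag 0.12 N m, stays put; lies loose, plays up and down 5 mm.
- knob: Black six-sided knob on the cooker's axis, 46 mm over the flats, 175 to 206 mm above the table (each +-2 mm); x goes through a flat, origin on the axis 191 mm below mid-height. Clockwise tightens, lead 12 mm a turn. Slack for 0.7 to 3.7 rad, free of load; then it bites, sinks 1.9 mm a rad and the torque felt at rest grows by 0.15 to 0.19 N m a rad (more while turning). It holds when let go.
- tomato_tin: Small food tin, 57 mm across, 72 mm high, standing about 200 mm from the cooker's axis; origin under its middle. Not to be moved.
- garlic: Garlic bulb, 60 mm across, standing about 200 mm from the cooker's axis; origin under its middle. Not to be moved.
- kitchen_timer: Black clockwork kitchen timer, 64 mm across, 54 mm high, standing about 200 mm from the cooker's axis; origin under its middle. Not to be moved.

How it is judged:
On the way, in this order (a step that is already met when the one before it is completed fails the run):
1. the bow is home, both hooks under the lugs (value of joint bow below 0.06 rad), for 0.2 s.
2. the screw has bitten and presses on the lid (contact force between knob and cooker above 25 N), for 0.1 s.
At the end, for the whole second after the job is handed in: The bow is home (within 0.06 rad), the screw presses on the lid with 37 to 68 N, which is a sixth to a third of a turn past the bite (a quarter turn gives 52 N), and the cooker stands upright, at rest, within 25 mm of where it stood (value of joint bow below 0.06 rad and contact force between knob and cooker between 37 and 68 N and distance of cooker from where it was at the start of the episode below 0.025 m and angle between cooker's own z axis and vertical below 0.05 rad and linear speed of cooker below 0.02 m/s); the robot touches nothing.
It fails at once if the screw is overtightened, more than about 150 degrees past the bite (contact force between knob and cooker above 86 N).
It fails at once if the cooker is shoved more than 30 mm (distance of cooker from where it was at the start of the episode above 0.03 m).
It fails at once if the tin is pushed away (distance of tomato_tin from where it was at the start of the episode above 0.025 m).
It fails at once if the garlic is pushed away (distance of garlic from where it was at the start of the episode above 0.025 m).
It fails at once if the timer is pushed away (distance of kitchen_timer from where it was at the start of the episode above 0.025 m).
It also fails if it takes over 72 s, if anything falls off the work surface, if the arm or the gripper's body presses on something with over 40 N, if the wrist force passes 120 N, or if a joint passes its speed limit or range.

## Robot

A 6-joint arm with a two-finger parallel gripper is mounted at the origin on a cart in front of the work surface, level with it; the furniture and walls round the work are solid. World frame = base frame: x ahead of the robot, y to its left, z up, the work surface at z = 0. Lengths are in m, angles in rad, forces in N, time in s.
With the tool pointing down it reaches from about 0.35 to 0.775 m from the base axis. Payload 5.5 kg.
Tool frame: the origin (TCP) lies midway between the tips of the shut fingers; the grasp point (between the pads) lies env.grasp_offset behind it (env.grasp_offset is the distance from the TCP to the grasp point, in m); z points along the fingers, y is the line along which they close (so a half turn about z gives the same grasp; the last joint's range is limited). The gripper opens to 85 mm and grips with 20 to 120 N. Pads are 22 mm wide; open, the fingers measure 114 mm over their backs; the gripper's body (76 mm by 85 mm) begins 54 mm behind the grasp point. The pads swing forward as they close: fully open they stand 13 mm farther back than shut.
Start: joints at [1.158, 0.313, 0.046, 1.304, 0, 1.431], TCP at [0.155, 0.554, 0.202] pointing down, gripper open.
Joint ranges: [-2.76, 2.76], [-0.86, 1.69], [-1.03, 1.26], [-2.2, 2.34], [-1.47, 1.5], [-3.14, 3.14]. Speed limits (rad/s): [2.57, 2.57, 3.14, 3.14, 3.14, 3.14].

## Interface

Orientations are given as a unit quaternion [w, x, y, z].
In Python, from workcell import monitor, viewer, order, env gives the robot as it stands.
- The arm moves only by the tool carry_out, never from a script. Its argument "plan" is a list that holds one entry, the list of rows, each a list of 7 numbers: the turn, a rotation vector about the world's x, y, z in rad, then the shift along the world's x, y, z in mm, then the finger opening in mm, from 0 to 85.4. A call has 1 to 20 rows; each row is the pose to reach, as a shift and turn from the pose commanded when the call began; what a row does not reach only later rows make up. A row lasts 1/10 s, in which the tool goes at most 50 mm and 8.59 degrees, less where a joint would pass 70% of its speed; a pose out of reach is approached as far as the arm can. A call with a gripper value outside its range is refused whole. The fingers move at their own pace and stop on an object; "squeeze" is the grip in N (left out, the last holds). Time passes only in rows, so rows that repeat a pose let the fingers close. It gives the time, the measured TCP pose, the force, the opening and the grip force at its end, in the units of the state.
- monitor.get_state(): the state, without advancing time (a new reading comes with each control period).
- viewer.read_camera(name): name is "side" or "top"; returns the picture (480x640x3 uint8, red, green, blue); there is no depth.
- viewer.calibration(name): a dict with "K" (3x3 intrinsics, pixels), "eye" and "rotation" of the camera in the world. Camera axes: x right, y down, z forward; pixel columns grow to the right and rows downward; lengths in m; the calibration is good to about 2 mm. A picture is of the moment at which its call begins. calibration takes no time and is no camera call.
- order.hand_in(): hands the job in; it is judged then, once.
The state is a dict: "clock": time; "joint_pos": joint angles; "qvel": joint speeds; "tau": joint torques, N m; "tcp_pos": TCP position; "orientation": TCP orientation; "wrist_force": force on the tool from outside, world axes, zero at the start; "ft_torque": the same for the moment, N m; "finger_gap": finger opening in m; "grip_force": force on a finger pad.
Only numpy, scipy, OpenCV 4.12 (cv2) and the standard library are available. Lean on these libraries where they do the work, as an engineer would, in place of code of your own. Each camera call takes 0.05 s, during which the arm holds its last target. There are 200 camera calls.

## Working session

There is one attempt and no reset: what is moved stays moved. The work goes in short steps, Python scripts to look and compute and a tool call to move; the robot and the scene stay as the last step left them, time stands still between calls to the robot, and variables do not carry over. Pictures are saved under pics/ and viewed, at most 10 in all, crops included, and the job is handed in when it is done.

Besides the shell and the picture viewer there is one more tool, called after "Call:" in YAML: its name, and indented under it one key for each argument. carry_out: Moves the arm, as the interface text tells. Its arguments: {"type":"object","properties":{"plan":{"type":"array","items":{"type":"array","items":{"type":"array","items":{"type":"number"}}}},"squeeze":{"type":"number"}},"required":["plan"]}

```bash
ls; mkdir -p pics; python3 - <<'E'
from workcell import monitor, viewer, order, env
import cv2
for n in("top","side"):
    im=viewer.read_camera(n); cv2.imwrite(f"pics/{n}0.png",im[:,:,::-1])
    c=viewer.calibration(n); print(n,c)
print(monitor.get_state(), env.grasp_offset)
E
```

```text
pics
top {'K': array([[477.8570296 ,   0.        , 322.05531705],
       [  0.        , 477.8570296 , 237.25781373],
       [  0.        ,   0.        ,   1.        ]]), 'eye': array([ 0.59051777, -0.01393154,  1.02007463]), 'rotation': array([ 0.02630994, -0.70322536,  0.71026919, -0.01730747])}
side {'K': array([[450.69181378,   0.        , 314.47658764],
       [  0.        , 450.69181378, 246.07254201],
       [  0.        ,   0.        ,   1.        ]]), 'eye': array([0.21456304, 0.07653217, 0.87826412]), 'rotation': array([ 0.15296636, -0.6154449 ,  0.7501667 , -0.18729334])}
{'clock': 0.1, 'joint_pos': array([ 1.15839605e+00,  3.13976942e-01,  4.50858532e-02,  1.30360914e+00,
       -3.97209531e-06,  1.43117192e+00]), 'qvel': array([ 1.96058495e-05, -1.74930800e-03,  1.84434125e-03, -4.23855152e-04,
       -6.39710808e-05,  4.82358830e-04]), 'tau': array([ 4.37111928e-03, -4.81723380e+01,  2.99244350e+01,  1.27323467e-02,
       -1.28329816e-04, -2.84772312e-06]), 'tcp_pos': array([0.15472527, 0.55326035, 0.20146596]), 'orientation': array([-2.30264331e-04,  1.35965439e-01,  9.90713215e-01, -8.20247788e-04]), 'wrist_force': array([ 0.85791798,  0.69770648, -0.77727803]), 'ft_torque': array([0.03288736, 0.02161582, 0.051557  ]), 'grip_force': 0.0, 'finger_gap': 0.0858009398596304} 0.0187
```

View pics/top0.png

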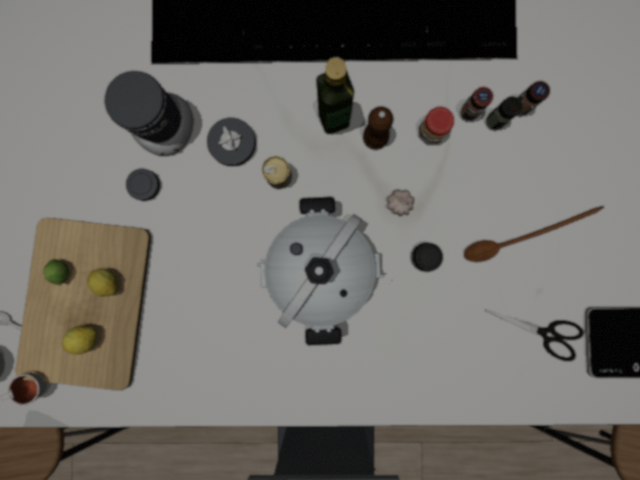

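View pics/side0.png

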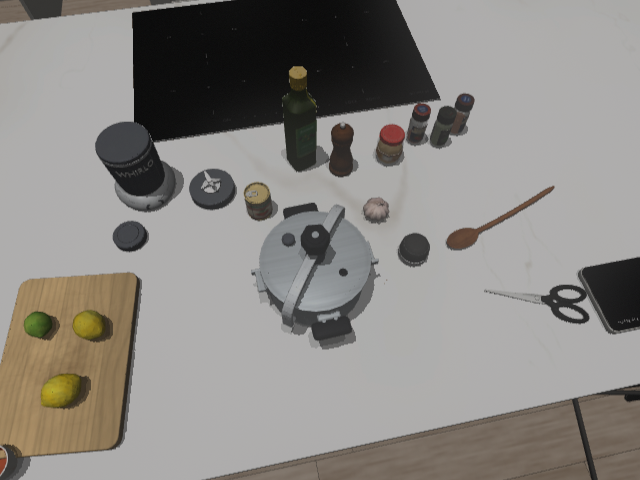

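The top view has image-up = +x and image-left = +y. The cooker's knob is at (319,270), its handles at (317,205) and (323,337), and its lugs at left and right. The bow tips are at (354,222) and (285,320), so it is roughly 50° anticlockwise of home. The tin is at (277,172), the garlic at (400,202) and the timer at (427,257). I'll enlarge the cooker for measuring.

```bash
cat > h.py <<'E'
import numpy as np
from workcell import viewer
from scipy.spatial.transform import Rotation as R
def cam(n):
    c=viewer.calibration(n); q=c["rotation"]
    return c["K"],c["eye"],R.from_quat(q,scalar_first=True).as_matrix()
def back(n,uv,z):
    K,e,M=cam(n); d=M@np.linalg.inv(K)@[*uv,1]; return (e+d*(z-e[2])/d[2])
def proj(n,p):
    K,e,M=cam(n); q=K@(M.T@(np.asarray(p)-e)); return q[:2]/q[2]
E
python3 - <<'E'
from h import *
import cv2
for n in("top","side"):
    im=cv2.imread(f"pics/{n}0.png")
    x,y=(250,190) if n=="top" else (245,190)
    cv2.imwrite(f"pics/{n}0c.png",cv2.resize(im[y:y+165,x:x+145],None,fx=3.5,fy=3.5,interpolation=cv2.INTER_CUBIC))
k=back("top",(319,270),.206);print("knob",k,"in side:",proj("side",k))
for n,uv,z in [("bow1",(354,222),.149),("bow2",(285,320),.149),("h1",(317,205),.09),("h2",(323,337),.09),("tin",(277,172),.072),("gar",(400,202),.03),("tim",(427,257),.054)]:
    p=back("top",uv,z);d=p-k;print(n,p.round(3),np.hypot(d[0],d[1]).round(3),np.degrees(np.arctan2(d[1],d[0])).round(1))
E
```

```text
knob [0.58515034 0.00192487 0.206     ] in side: [314.45315494 235.36084102]
bow1 [ 0.672 -0.062  0.149] 0.107 -36.3
bow2 [0.495 0.065 0.149] 0.11 144.8
h1 [0.711 0.007 0.09 ] 0.126 2.3
h2 [ 0.456 -0.002  0.09 ] 0.13 -178.1
tin [0.781 0.087 0.072] 0.214 23.5
gar [ 0.724 -0.165  0.03 ] 0.216 -50.3
tim [ 0.608 -0.213  0.054] 0.216 -83.9
```

View pics/top0c.png

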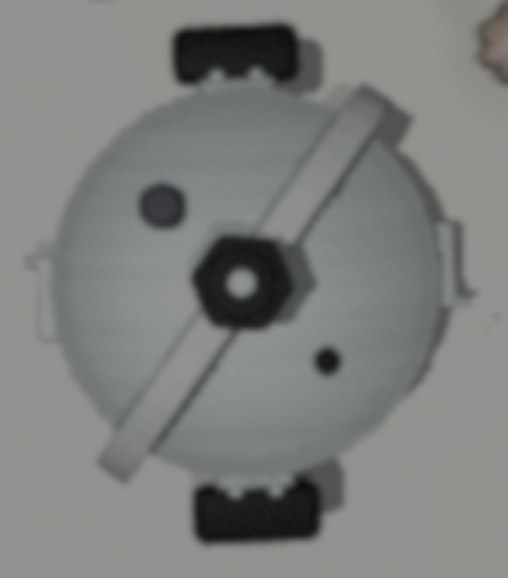

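View pics/side0c.png

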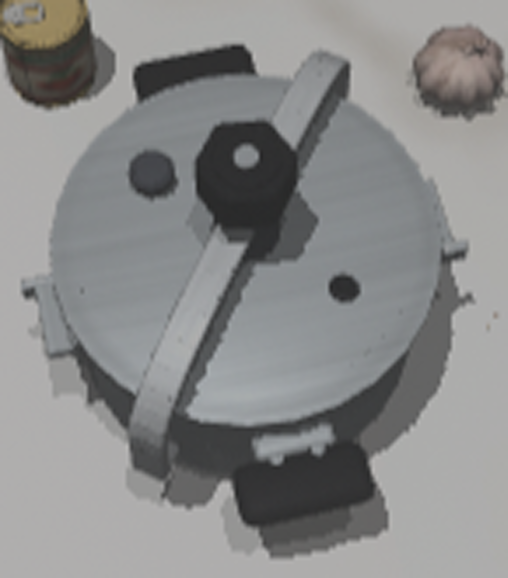

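Both views agree on the geometry: the knob is at about (0.584, 0.001), 1 px off in the side view. Cooker yaw is about 2° and bow swing about 0.91 rad. I'll push the left arm (at 144°) with shut fingers at 80 mm radius. First step is to move above its anticlockwise side.

Call:
carry_out:
  plan:
    - [[0,0,0.15,30,-30,58,0],[0,0,1.22,345,-533,58,0],[0,0,1.22,345,-533,58,0],[0,0,1.22,345,-533,58,0],[0,0,1.22,345,-533,58,0],[0,0,1.22,345,-533,58,0],[0,0,1.22,345,-533,58,0],[0,0,1.22,345,-533,58,0],[0,0,1.22,345,-533,58,0],[0,0,1.22,345,-533,58,0],[0,0,1.22,345,-533,58,0],[0,0,1.22,345,-533,58,0],[0,0,1.22,345,-533,58,0],[0,0,1.22,345,-533,58,0],[0,0,1.22,345,-533,58,0],[0,0,1.22,345,-533,58,0],[0,0,1.22,345,-533,58,0],[0,0,1.22,345,-533,58,0],[0,0,1.22,345,-533,58,0],[0,0,1.22,345,-533,58,0]]
  squeeze: 20

```text
clock: 2.1
tcp_pos: [0.4995, 0.0219, 0.2606]
orientation: [0.0, -0.457, 0.889, -0.0]
wrist_force: [0.2, 0.2, -0.0]
finger_gap: 0.0002
grip_force: 0.0
```

Call:
carry_out:
  plan:
    - [[0,0,0,0,0,-40,0],[0,0,0,0,0,-80,0],[0,0,0,0,0,-100,0],[0,0,0,0,0,-112,0],[0,0,0,0,0,-122,0],[0,0,0,0,0,-122,0],[0,0,0,0,0,-122,0]]

```text
clock: 2.8
tcp_pos: [0.5006, 0.0208, 0.1393]
orientation: [0.001, -0.456, 0.89, -0.0]
wrist_force: [-0.1, 0.0, 0.0]
finger_gap: -0.0001
grip_force: 0.0
```

```bash
python3 - <<'E'
from h import *
import cv2
im=viewer.read_camera("side");cv2.imwrite("pics/side1.png",cv2.resize(im[120:360,200:440,::-1],None,fx=2.5,fy=2.5))
# arc: bow dir a from 144 to 92, finger offset s behind bar centre
c=np.array([584,1]);p0=np.array([499.5,21.9])
for a in range(144,85,-4):
    t=np.radians(a);p=c+80*np.array([np.cos(t),np.sin(t)])+21*np.array([-np.sin(t),np.cos(t)])
    print(a,(p-p0).round(0),round(np.radians(a-144.4),2))
E
```

```text
144 [7. 9.] -0.01
140 [10. 14.] -0.08
136 [12. 20.] -0.15
132 [15. 24.] -0.22
128 [19. 29.] -0.29
124 [22. 34.] -0.36
120 [26. 38.] -0.43
116 [31. 42.] -0.5
112 [35. 45.] -0.57
108 [40. 49.] -0.64
104 [45. 52.] -0.71
100 [50. 54.] -0.77
96 [55. 56.] -0.84
92 [61. 58.] -0.91
88 [66. 60.] -0.98
```

View pics/side1.png

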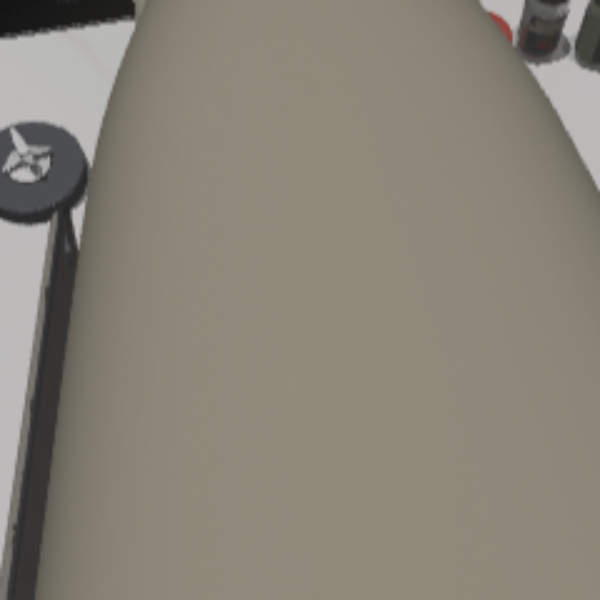

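The arm fills the side view, so it shows nothing useful. No contact force so far, so I'll sweep the arc most of the way.

Call:
carry_out:
  plan:
    - [[0,0,0,3,5,0,0],[0,0,0,7,9,0,0],[0,0,-0.08,10,14,0,0],[0,0,-0.15,12,20,0,0],[0,0,-0.22,15,24,0,0],[0,0,-0.29,19,29,0,0],[0,0,-0.36,22,34,0,0],[0,0,-0.43,26,38,0,0],[0,0,-0.5,31,42,0,0],[0,0,-0.57,35,45,0,0],[0,0,-0.64,40,49,0,0],[0,0,-0.64,40,49,0,0]]

```text
clock: 4.05
tcp_pos: [0.541, 0.0705, 0.1386]
orientation: [0.001, -0.153, 0.988, 0.0]
wrist_force: [-0.2, -0.5, -0.1]
finger_gap: -0.0001
grip_force: 0.0
```

Call:
carry_out:
  plan:
    - [[0,0,-0.07,5,3,0,0],[0,0,-0.13,10,5,0,0]]

```text
clock: 4.25
tcp_pos: [0.5501, 0.075, 0.1385]
orientation: [0.0, -0.088, 0.996, 0.0]
wrist_force: [0.5, -0.4, -0.6]
finger_gap: 0.0
grip_force: 0.0
```

Call:
carry_out:
  plan:
    - [[0,0,-0.03,2,1,0,0],[0,0,-0.05,4,2,0,0]]

```text
clock: 4.45
tcp_pos: [0.5541, 0.0769, 0.1384]
orientation: [0.0, -0.064, 0.998, 0.0]
wrist_force: [0.0, -0.7, 0.0]
finger_gap: 0.0001
grip_force: 0.0
```

Call:
carry_out:
  plan:
    - [[0,0,-0.02,1,0,0,0],[0,0,-0.03,2,0,0,0]]

```text
clock: 4.65
tcp_pos: [0.5559, 0.0768, 0.1384]
orientation: [-0.0, -0.049, 0.999, 0.0]
wrist_force: [-0.2, -0.0, -0.0]
finger_gap: -0.0001
grip_force: 0.0
```

Call:
carry_out:
  plan:
    - [[0,0,-0.02,1,0,0,0],[0,0,-0.03,2,0,0,0]]

```text
clock: 4.85
tcp_pos: [0.558, 0.0767, 0.1384]
orientation: [0.0, -0.033, 0.999, 0.0]
wrist_force: [0.2, -1.1, -0.9]
finger_gap: -0.0001
grip_force: 0.0
```

```bash
python3 - <<'E'
from h import *
import cv2
im=viewer.read_camera("top");cv2.imwrite("pics/top1.png",cv2.resize(im[180:360,230:410,::-1],None,fx=3,fy=3))
E
```

```text
(no output)
```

View pics/top1.png

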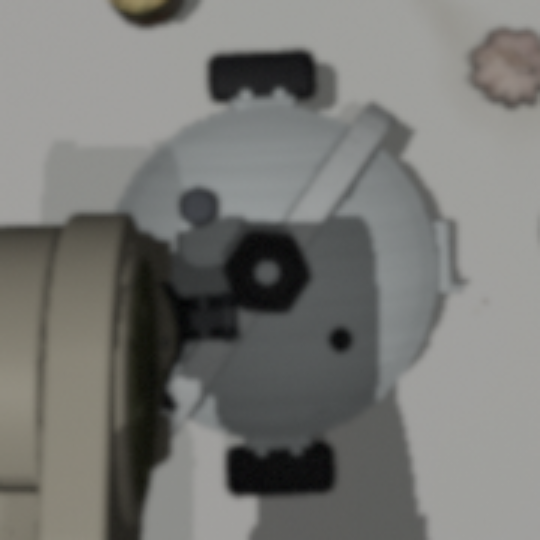

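The bow has not moved: its right arm tip at crop (375,110) has the same offset from the knob (267,272) as before. The cooker also stands where it was. The gripper hides the left arm, so I need to check where the fingertip is relative to the bar.

```bash
python3 - <<'E'
from h import *
from workcell import monitor
s=monitor.get_state();print(s["tcp_pos"],s["joint_pos"].round(3),s["wrist_force"],s["ft_torque"])
x,y=s["tcp_pos"][:2]
for z in(.138,.2,.3,.4): print(z,((proj("top",[x,y,z])-[230,180])*3).round())
c=[.584,.001]
for a in (144.3,-35.7):
  for r in (.03,.08,.122):
    t=np.radians(a);print(a,r,((proj("top",[c[0]+r*np.cos(t),c[1]+r*np.sin(t),.149])-[230,180])*3).round())
E
```

```text
[0.55812135 0.07671074 0.13832736] [-0.006  0.317 -0.107  1.146  0.    -0.072] [ 0.86578329 -0.22388075  0.67166254] [-0.06567882  0.01255842 -0.05258981]
0.138 [148. 315.]
0.2 [137. 319.]
0.3 [115. 327.]
0.4 [ 85. 338.]
144.3 0.03 [242. 312.]
144.3 0.08 [194. 380.]
144.3 0.122 [154. 437.]
-35.7 0.03 [299. 231.]
-35.7 0.08 [346. 164.]
-35.7 0.122 [386. 107.]
```

```bash
python3 - <<'E'
from h import *
def tri(a,b):
    A=[];r=[]
    for n,uv in(("top",a),("side",b)):
        K,e,M=cam(n);d=M@np.linalg.inv(K)@[*uv,1];d/=np.linalg.norm(d);P=np.eye(3)-np.outer(d,d);A.append(P);r.append(P@e)
    p=np.linalg.lstsq(np.vstack(A),np.hstack(r),rcond=None)[0]
    return p.round(4),(proj("top",p)-a).round(1),(proj("side",p)-b).round(1)
T=lambda x,y:np.array([250+x/3.5,190+y/3.5]);S=lambda x,y:np.array([245+x/3.5,190+y/3.5])
print("knob",tri(T(241,283),S(246,155)))
print("bow2 corner L",tri(T(100,460),S(131,430)))
print("bow2 corner R",tri(T(125,482),S(166,440)))
print("bow1 cornerL",tri(T(362,86),S(318,52)))
print("bow1 cornerR",tri(T(393,110),S(350,65)))
print("valve",tri(T(162,206),S(152,174)),tri(T(327,360),S(344,288)))
E
```

```text
knob (array([0.5836, 0.0014, 0.2123]), array([0.4, 0.1]), array([-0.4, -0. ]))
bow2 corner L (array([0.4894, 0.0792, 0.1212]), array([0.4, 0.1]), array([-0.4, -0. ]))
bow2 corner R (array([0.4784, 0.0641, 0.1288]), array([1. , 0.2]), array([-1.1, -0. ]))
bow1 cornerL (array([ 0.6877, -0.0619,  0.1283]), array([-0.1, -0. ]), array([0., 0.]))
bow1 cornerR (array([ 0.6745, -0.0778,  0.1299]), array([-0.3, -0.1]), array([0.3, 0. ]))
valve (array([0.624 , 0.0445, 0.1363]), array([0.3, 0.1]), array([-0.3, -0. ])) (array([ 0.5417, -0.0423,  0.1289]), array([0.4, 0.1]), array([-0.5, -0. ]))
```

Call:
carry_out:
  plan:
    - [[0,0,0,0,0,40,0],[0,0,0,0,0,90,0],[0,0,0,0,50,110,0],[0,0,0,0,100,110,0],[0,0,0,0,150,110,0],[0,0,0,0,150,110,0],[0,0,0,0,150,110,0]]

```text
clock: 5.6
tcp_pos: [0.5575, 0.2281, 0.248]
orientation: [-0.0, -0.035, 0.999, -0.0]
wrist_force: [0.2, -0.2, 0.1]
finger_gap: -0.0001
grip_force: 0.0
```

```bash
python3 - <<'E'
from h import *
import cv2
im=viewer.read_camera("top");a=cv2.resize(im[170:370,180:410,::-1],None,fx=2.6,fy=2.6)
cv2.imwrite("pics/top2.png",a)
from workcell import monitor
s=monitor.get_state();p=s["tcp_pos"];print(p,s["clock"],s["finger_gap"])
for dz in(0,.05,.1):print(((proj("top",p+[0,0,dz])-[180,170])*2.6).round())
E
```

```text
[0.55765287 0.22681217 0.24797654] 5.65 -2.1246719957459636e-05
[ -2. 308.]
[-28. 312.]
[-59. 317.]
```

View pics/top2.png

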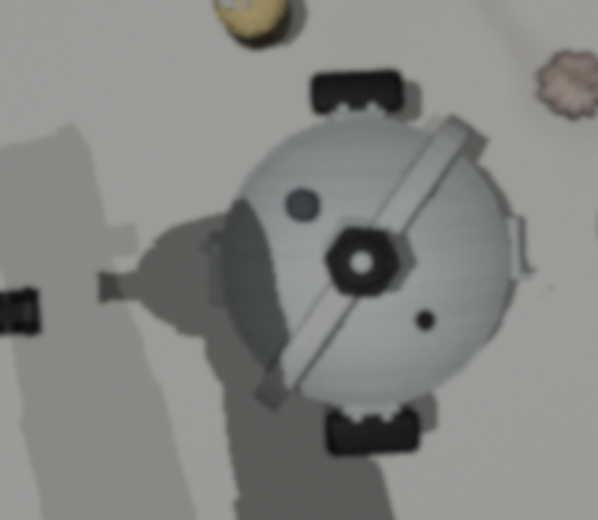

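The bow is indeed unmoved at 144°, and the cooker and neighbours are in place. The gripper's black part ends at crop (40,310), partly cut off. One combined picture of the gripper from both cameras should show what the fingers really look like.

```bash
python3 - <<'E'
from h import *
import cv2
from workcell import monitor
p=monitor.get_state()["tcp_pos"]
ims=[]
for n in("top","side"):
    im=viewer.read_camera(n)[:,:,::-1].copy(); cv2.imwrite(f"pics/{n}3.png",im)
    u=proj(n,p);print(n,u)
    x=int(np.clip(u[0]-100,0,440));y=int(np.clip(u[1]-120,0,240));print(x,y,(u-[x,y])*2)
    ims.append(cv2.convertScaleAbs(cv2.resize(im[y:y+240,x:x+200],None,fx=2,fy=2),alpha=1.6))
cv2.imwrite("pics/both3.png",np.hstack(ims))
E
```

```text
top [179.39345689 288.56933163]
79 168 [200.78691379 241.13866326]
side [176.04223003 261.86041528]
76 141 [200.08446007 241.72083057]
```

View pics/both3.png

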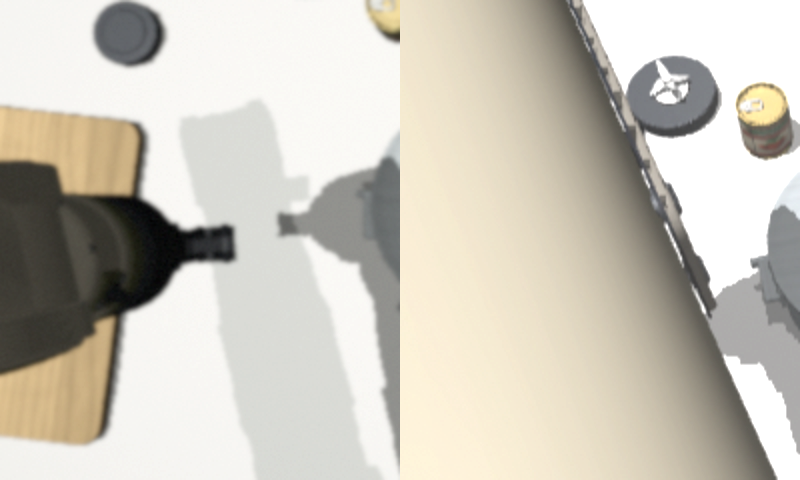

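```bash
python3 - <<'E'
from h import *
def tri(a,b):
    A=[];r=[]
    for n,uv in(("top",a),("side",b)):
        K,e,M=cam(n);d=M@np.linalg.inv(K)@[*uv,1];d/=np.linalg.norm(d);P=np.eye(3)-np.outer(d,d);A.append(P);r.append(P@e)
    p=np.linalg.lstsq(np.vstack(A),np.hstack(r),rcond=None)[0]
    return p.round(4),(proj("top",p)-a).round(1),(proj("side",p)-b).round(1)
print(tri(np.array([79+235/2,168+243/2]),np.array([76+312/2,141+312/2])))
p=np.array([.5577,.2268,.248])
for dz in (0,-.05,-.1):
  for dy in (0,-.0145): print(dz,dy,(proj("top",p+[0,dy,dz])-[79,168])*2,(proj("side",p+[0,dy,dz])-[76,141])*2+[400,0])
E
python3 - <<'E'
from workcell import env
print([a for a in dir(env) if a[0]!='_'])
E
```

```text
(array([0.5406, 0.1928, 0.1459]), array([18.8,  5.8]), array([-19.9,  -4.3]))
0 0 [200.79340708 241.08119817] [600.08880634 241.6513469 ]
0 -0.0145 [218.69070405 240.91920675] [618.88232555 238.38227687]
-0.05 0 [218.8846808  238.43329895] [616.44255854 268.18719154]
-0.05 -0.0145 [235.69843884 238.28057016] [634.09426209 265.06378631]
-0.1 0 [234.90373976 236.08869599] [630.96549529 291.75232747]
-0.1 -0.0145 [250.75766717 235.94423134] [647.60610801 288.76336219]
['MotionError', 'grasp_offset']
```

The side view is again blocked by the arm. In the top view the fingertip ends at panel (235,243), roughly as predicted. I'll go back to the anticlockwise side of the bar, lower, and look there before pushing.

Call:
carry_out:
  plan:
    - [[0,0,0.15,-20,-50,0,0],[0,0,0.3,-40,-100,0,0],[0,0,0.45,-58,-150,0,0],[0,0,0.6,-58,-206,0,0],[0,0,0.75,-58,-206,0,0],[0,0,0.9,-58,-206,-40,0],[0,0,0.9,-58,-206,-80,0],[0,0,0.9,-58,-206,-100,0],[0,0,0.9,-58,-206,-110,0],[0,0,0.9,-58,-206,-110,0]]

```text
clock: 6.75
tcp_pos: [0.4989, 0.0198, 0.1374]
orientation: [-0.001, -0.464, 0.886, 0.001]
wrist_force: [-0.1, -0.1, 0.6]
finger_gap: -0.0002
grip_force: 0.0
```

```bash
python3 - <<'E'
from h import *
import cv2
from workcell import monitor
s=monitor.get_state();p=s["tcp_pos"];print(p,s["wrist_force"])
im=viewer.read_camera("top")[:,:,::-1].copy(); cv2.imwrite("pics/top4.png",im)
u=proj("top",p);print((u-[240,190])*3.5)
for dz in(.02,.08):print((proj("top",p+[0,0,dz])-[240,190])*3.5)
cv2.imwrite("pics/top4c.png",cv2.convertScaleAbs(cv2.resize(im[190:360,240:410],None,fx=3.5,fy=3.5,interpolation=cv2.INTER_CUBIC),alpha=1.8))
E
```

```text
[0.49885008 0.01980052 0.13743103] [-0.12008845 -0.06088889  0.56843834]
[246.41855379 444.64332883]
[244.9579736  448.74943605]
[240.13662731 462.30361468]
```

View pics/top4c.png

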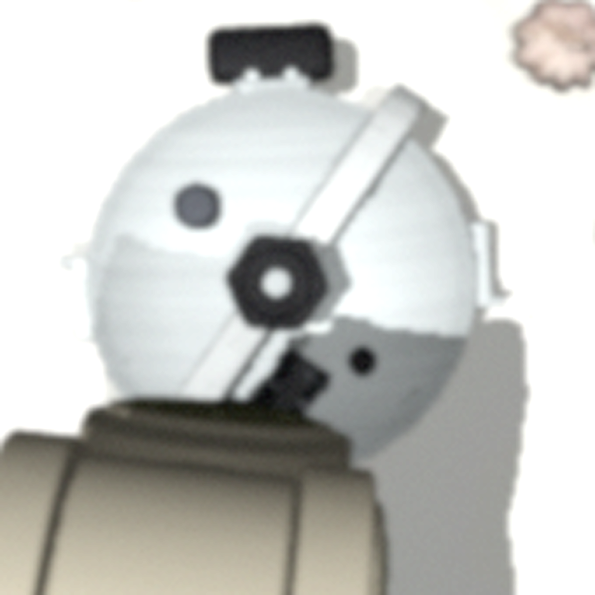

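```bash
python3 - <<'E'
from h import *
c=np.array([.584,.0015])
for a in(144.3,-35.7):
  t=np.radians(a);u=np.array([np.cos(t),np.sin(t)]);w=np.array([-u[1],u[0]])
  for r in (.05,.08,.11):
    for z in(.12,.14,.153):
      L=[]
      for s in(-.01,0,.01):
        p=[*(c+r*u+s*w),z]; L+=[*((proj("side",p)-[245,190])*3.5).round().astype(int), *((proj("top",p)-[250,190])*3.5).round().astype(int)]
      print(a,r,z,"side/top edge-:",L[:4],"mid",L[4:8],"edge+",L[8:])
E
```

```text
144.3 0.05 0.12 side/top edge-: [np.int64(187), np.int64(310), np.int64(176), np.int64(347)] mid [np.int64(205), np.int64(317), np.int64(192), np.int64(358)] edge+ [np.int64(222), np.int64(324), np.int64(207), np.int64(368)]
144.3 0.05 0.14 side/top edge-: [np.int64(186), np.int64(294), np.int64(174), np.int64(349)] mid [np.int64(204), np.int64(301), np.int64(190), np.int64(360)] edge+ [np.int64(222), np.int64(309), np.int64(205), np.int64(371)]
144.3 0.05 0.153 side/top edge-: [np.int64(185), np.int64(283), np.int64(173), np.int64(350)] mid [np.int64(203), np.int64(291), np.int64(189), np.int64(361)] edge+ [np.int64(221), np.int64(298), np.int64(204), np.int64(372)]
144.3 0.08 0.12 side/top edge-: [np.int64(162), np.int64(358), np.int64(144), np.int64(393)] mid [np.int64(180), np.int64(366), np.int64(159), np.int64(404)] edge+ [np.int64(198), np.int64(373), np.int64(175), np.int64(414)]
144.3 0.08 0.14 side/top edge-: [np.int64(161), np.int64(343), np.int64(141), np.int64(396)] mid [np.int64(179), np.int64(351), np.int64(157), np.int64(407)] edge+ [np.int64(197), np.int64(359), np.i
[... 2241 characters left out ...]
84), np.int64(317), np.int64(144)]
-35.7 0.11 0.12 side/top edge-: [np.int64(341), np.int64(87), np.int64(378), np.int64(125)] mid [np.int64(324), np.int64(81), np.int64(363), np.int64(114)] edge+ [np.int64(308), np.int64(74), np.int64(348), np.int64(103)]
-35.7 0.11 0.14 side/top edge-: [np.int64(343), np.int64(68), np.int64(380), np.int64(121)] mid [np.int64(326), np.int64(61), np.int64(365), np.int64(111)] edge+ [np.int64(309), np.int64(55), np.int64(349), np.int64(100)]
-35.7 0.11 0.153 side/top edge-: [np.int64(344), np.int64(55), np.int64(382), np.int64(119)] mid [np.int64(327), np.int64(49), np.int64(366), np.int64(108)] edge+ [np.int64(310), np.int64(42), np.int64(350), np.int64(97)]
```

```bash
python3 - <<'E'
import cv2
# profile of grey along side image rows through left arm
im=cv2.cvtColor(cv2.imread("pics/side0c.png"),cv2.COLOR_BGR2GRAY)
for y in (280,320,360,400): print("side",y,list(im[y,100:260:5]))
im=cv2.cvtColor(cv2.imread("pics/top0c.png"),cv2.COLOR_BGR2GRAY)
for y in (360,400,440): print("top",y,list(im[y,80:260:5]))
E
```

```text
side 280 [np.uint8(139), np.uint8(140), np.uint8(140), np.uint8(140), np.uint8(140), np.uint8(141), np.uint8(141), np.uint8(143), np.uint8(143), np.uint8(143), np.uint8(143), np.uint8(143), np.uint8(142), np.uint8(142), np.uint8(141), np.uint8(141), np.uint8(141), np.uint8(136), np.uint8(147), np.uint8(161), np.uint8(157), np.uint8(159), np.uint8(160), np.uint8(160), np.uint8(158), np.uint8(155), np.uint8(92), np.uint8(76), np.uint8(84), np.uint8(76), np.uint8(137), np.uint8(142)]
side 320 [np.uint8(147), np.uint8(147), np.uint8(147), np.uint8(147), np.uint8(147), np.uint8(148), np.uint8(147), np.uint8(147), np.uint8(147), np.uint8(146), np.uint8(147), np.uint8(146), np.uint8(148), np.uint8(150), np.uint8(141), np.uint8(169), np.uint8(165), np.uint8(169), np.uint8(167), np.uint8(167), np.uint8(170), np.uint8(169), np.uint8(99), np.uint8(76), np.uint8(86), np.uint8(85), np.uint8(137), np.uint8(151), np.uint8(151), np.uint8(150), np.uint8(149), np.uint8(149)]
side 360 [np.uint8(150), np.uint8(146), np.uint8(143), np.uint8(144), np.uint8(147), np.uint8(151), np.uint8(155), np.uint8(157)
[... 1781 characters left out ...]
), np.uint8(139), np.uint8(139), np.uint8(140), np.uint8(139), np.uint8(139), np.uint8(139), np.uint8(139), np.uint8(139), np.uint8(138), np.uint8(139)]
top 440 [np.uint8(146), np.uint8(146), np.uint8(146), np.uint8(146), np.uint8(144), np.uint8(141), np.uint8(128), np.uint8(124), np.uint8(128), np.uint8(128), np.uint8(129), np.uint8(130), np.uint8(129), np.uint8(127), np.uint8(121), np.uint8(103), np.uint8(89), np.uint8(104), np.uint8(118), np.uint8(123), np.uint8(124), np.uint8(124), np.uint8(124), np.uint8(126), np.uint8(126), np.uint8(127), np.uint8(127), np.uint8(127), np.uint8(128), np.uint8(127), np.uint8(127), np.uint8(127), np.uint8(127), np.uint8(127), np.uint8(128), np.uint8(127)]
```

The bar's top is at about 0.15 m at r = 80 in both views, so the fingertip passed at or above it. I'll feel for the lid to get the true height of the tip.

Call:
carry_out:
  plan:
    - [[0,0,0,0,0,-2,0],[0,0,0,0,0,-4,0],[0,0,0,0,0,-6,0],[0,0,0,0,0,-8,0],[0,0,0,0,0,-8,0]]

```text
clock: 7.3
tcp_pos: [0.4998, 0.0209, 0.1302]
orientation: [-0.0, -0.465, 0.885, 0.0]
wrist_force: [-0.2, -0.2, -1.0]
finger_gap: -0.0002
grip_force: 0.0
```

Call:
carry_out:
  plan:
    - [[0,0,0,0,0,-1,0],[0,0,0,0,0,-2,0],[0,0,0,0,0,-2,0]]

```text
clock: 7.6
tcp_pos: [0.4998, 0.0208, 0.1282]
orientation: [-0.0, -0.465, 0.885, 0.0]
wrist_force: [0.7, -0.1, 0.8]
finger_gap: 0.0001
grip_force: 0.0
```

Call:
carry_out:
  plan:
    - [[0,0,0,0,0,-1,0],[0,0,0,0,0,-2,0],[0,0,0,0,0,-2,0]]

```text
clock: 7.9
tcp_pos: [0.4998, 0.0208, 0.1261]
orientation: [-0.0, -0.465, 0.885, 0.0]
wrist_force: [-0.1, -0.2, 0.0]
finger_gap: 0.0003
grip_force: 0.0
```

Call:
carry_out:
  plan:
    - [[0,0,0,3,4,0,0],[0,0,0,6,8,0,0],[0,0,0,9,12,0,0]]

```text
clock: 8.2
tcp_pos: [0.5094, 0.0332, 0.1264]
orientation: [0.0, -0.465, 0.885, 0.0]
wrist_force: [0.5, -0.2, 0.5]
finger_gap: 0.0
grip_force: 0.0
```

Call:
carry_out:
  plan:
    - [[0,0,0,3,4,0,0],[0,0,0,6,8,0,0]]

```text
clock: 8.4
tcp_pos: [0.5153, 0.0413, 0.1263]
orientation: [-0.0, -0.465, 0.885, 0.0]
wrist_force: [0.8, 0.1, -0.1]
finger_gap: 0.0001
grip_force: 0.0
```

```bash
python3 - <<'E'
from h import *
import cv2
a=cv2.imread("pics/top4.png");b=viewer.read_camera("top")[:,:,::-1]; cv2.imwrite("pics/top5.png",b)
d=cv2.absdiff(a,b).max(2)
# right arm region of bow r 60..125
c=np.array([.584,.0015])
def ang(im):
    g=cv2.cvtColor(np.ascontiguousarray(im),cv2.COLOR_BGR2GRAY).astype(np.float32);out=[]
    for D in np.arange(-110,-10,2):
        t=np.radians(D);out.append(np.mean([cv2.getRectSubPix(g,(1,1),tuple(map(float,proj("top",[c[0]+r*np.cos(t),c[1]+r*np.sin(t),.15]))))[0,0] for r in np.arange(.05,.1,.004)]))
    return np.array(out).round().astype(int)
print(ang(a));print(ang(b))
E
```

```text
[106 120 129 131 131 132 132 132 132 132 132 131 131 131 130 129 129 128
 129 129 128 129 129 130 129 130 130 129 129 128 126 121 112 108 114 133
 141 141 141 140 136 128 124 125 126 128 129 130 130 130]
[ 77  77  78  82  94 107 119 130 133 133 133 133 132 132 131 130 130 130
 130 130 130 130 130 131 131 131 131 130 130 130 128 122 113 109 115 135
 142 142 142 141 138 130 125 126 128 130 131 131 131 131]
```

The bow is still unmoved, yet by the numbers the tip lies inside the bar. So the real tip must be higher than reported. I'll check this with a silhouette: tool far to the side, closing line along x, so the tip shows in the top camera.

Call:
carry_out:
  plan:
    - [[0,0,0,0,0,50,0],[0,0,0.1,0,0,100,0],[0,0,0.2,-15,50,124,0],[0,0,0.3,-15,100,124,0],[0,0,0.4,-15,150,124,0],[0,0,0.5,-15,200,124,0],[0,0,0.63,-15,250,124,0],[0,0,0.63,-15,259,124,0],[0,0,0.63,-15,259,124,0]]

```text
clock: 9.35
tcp_pos: [0.4994, 0.3021, 0.2497]
orientation: [0.0, 0.717, -0.697, -0.0]
wrist_force: [0.5, -0.3, 0.2]
finger_gap: -0.0002
grip_force: 0.0
```

```bash
python3 - <<'E'
from h import *
import cv2
from workcell import monitor
s=monitor.get_state();p=s["tcp_pos"];print(p,s["orientation"],s["finger_gap"])
a=cv2.imread("pics/top0.png");b=viewer.read_camera("top")[:,:,::-1].copy(); cv2.imwrite("pics/top6.png",b)
for dz in(-.03,0,.03,.06,.1,.15,.2):print(dz,[proj("top",p+[dx,0,dz]).round(1).tolist() for dx in(-.012,0,.012)])
x0,y0=[int(v) for v in proj("top",p)];g=cv2.cvtColor(b,cv2.COLOR_BGR2GRAY)
for y in range(y0-48,y0+49,6): print(y,' '.join('%3d'%v for v in g[y,x0-90:x0+60:5]), end='\n')
print("cols",x0-90)
cv2.imwrite("pics/top6c.png",cv2.convertScaleAbs(cv2.resize(b[max(0,y0-90):y0+90,max(0,x0-140):x0+110],None,fx=3.2,fy=3.2,interpolation=cv2.INTER_CUBIC),alpha=2.2));print(max(0,x0-140),max(0,y0-90))
E
```

```text
[0.49942589 0.30207865 0.24966532] [ 3.48225192e-04  7.17410025e-01 -6.96651058e-01 -1.93016106e-04] -0.00018227042944440007
-0.03 [[139.3, 330.5], [139.4, 323.3], [139.5, 316.0]]
0 [[131.9, 333.0], [132.0, 325.5], [132.2, 317.9]]
0.03 [[123.9, 335.7], [124.1, 327.9], [124.2, 320.0]]
0.06 [[115.3, 338.6], [115.4, 330.4], [115.6, 322.3]]
0.1 [[102.5, 343.0], [102.7, 334.3], [102.9, 325.6]]
0.15 [[84.3, 349.1], [84.5, 339.7], [84.7, 330.3]]
0.2 [[62.8, 356.4], [63.0, 346.1], [63.3, 335.9]]
277 119  92  81  67  46  37  71 120 120 107 113 115 106  79  57  39  59 107 100  93  70  78 133 133 133 133 133 133 133 149
283 118 118  93  69  77  71 125 119 119 107 122 123 118  93  67  36  57 107 108  93  54 104 133 133 133 132 133 133 133 138
289 118 115 124 129 129 124 123 119 122 113 107 112 103  93  79  39  55 104 109 100  37 108 133 133 133 133 134 133 133 134
295 118 119 125 125 128 128 122 120 117  28  56  33  15  50  89  94 108 104 109 104  34 126 132 133 132 133 133 133 133 133
301 119 118 125 121 119 127 118 121 112  62  44  12  16   5 100 111 108 111 109 107  46 148 132 133 133 133 133
[... 814 characters left out ...]
 6   2  96 107 108 105  65 150 151 151 151 142 133 133 132 133 133
349  46  41  31  32  32  35  31  17  17  17   6   8   7   8   6  45 107 108  96  74 150 151 151 151 149 133 132 133 133 133
355  45  43  32  27  19  15  28  20  17   7   4   5  18  87   9  84 109 110  78  97 151 150 150 150 151 136 132 132 132 133
361  45  45  31  21  12  11  27  13  16   8   6  10   6   9  17 109 109 107  54 124 151 151 150 150 151 138 132 131 132 132
367  45  43  32  18   5  11   5   9  11   7   3  12  39   7  90 108 108 108  39 143 150 150 150 151 150 151 132 133 133 132
373  44  32  25  18  31  28  17  63 112  62  45  15  15  26 105 110 106 106  41 149 149 150 151 150 151 151 136 132 133 132
cols 42
0 235
```

View pics/top6c.png

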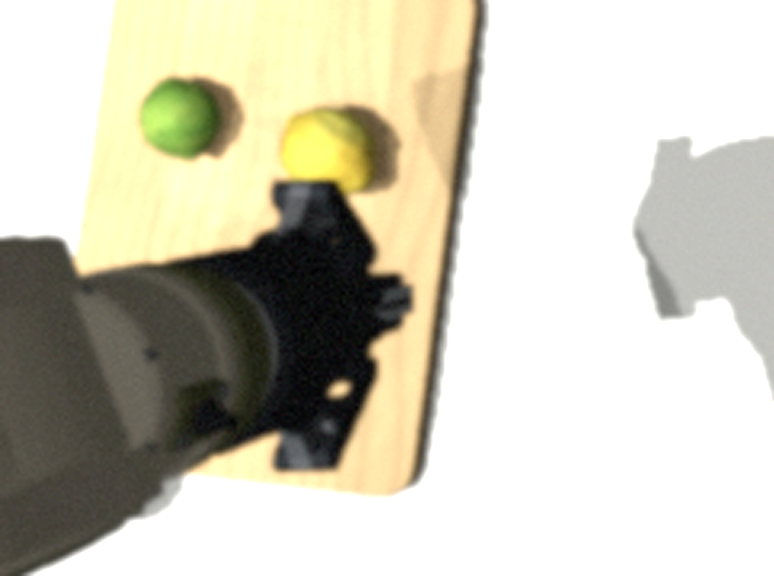

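This picture shows it clearly: gripper shut, tip at crop (410,300) = px (128,329), knuckles at rows 180 and 470. For the reported TCP the tip should appear at about (137,325). The match is at some 30 mm higher (28–35 mm). So the real fingertips sit about 30 mm above the reported TCP, which explains why they passed over the bow. I'll use TCP z = 0.104 for a tip at about 0.135.

Call:
carry_out:
  plan:
    - [[0,0,-0.1,0,-50,0,0],[0,0,-0.2,0,-100,0,0],[0,0,-0.3,0,-150,0,0],[0,0,-0.4,0,-200,0,0],[0,0,-0.5,0,-250,0,0],[0,0,-0.63,0,-279,0,0],[0,0,-0.63,0,-279,-50,0],[0,0,-0.63,0,-279,-95,0],[0,0,-0.63,0,-279,-120,0],[0,0,-0.63,0,-279,-130,0],[0,0,-0.63,0,-279,-138,0],[0,0,-0.63,0,-279,-138,0]]

```text
clock: 10.6
tcp_pos: [0.5, 0.0201, 0.1126]
orientation: [0.0, -0.464, 0.886, -0.0]
wrist_force: [0.1, -0.2, 0.4]
finger_gap: 0.0002
grip_force: 0.0
```

Call:
carry_out:
  plan:
    - [[0,0,0,0,0,-2,0],[0,0,0,0,0,-4,0],[0,0,0,0,0,-6,0],[0,0,0,0,0,-6,0]]

```text
clock: 11.0
tcp_pos: [0.5001, 0.0209, 0.1065]
orientation: [0.0, -0.465, 0.885, -0.0]
wrist_force: [0.5, 0.6, -0.5]
finger_gap: -0.0001
grip_force: 0.0
```

Call:
carry_out:
  plan:
    - [[0,0,0,0,0,-1,0],[0,0,0,0,0,-2,0],[0,0,0,0,0,-2,0]]

```text
clock: 11.3
tcp_pos: [0.4998, 0.0208, 0.1042]
orientation: [-0.0, -0.465, 0.885, 0.0]
wrist_force: [0.1, 0.5, -0.4]
finger_gap: 0.0
grip_force: 0.0
```

Call:
carry_out:
  plan:
    - [[0,0,0,3,4,0,0],[0,0,0,6,8,0,0],[0,0,0,9,12,0,0]]

```text
clock: 11.6
tcp_pos: [0.5087, 0.0329, 0.1042]
orientation: [-0.001, -0.465, 0.885, 0.0]
wrist_force: [-2.4, -0.1, 1.2]
finger_gap: 0.0
grip_force: 1.2
```

Contact with the bow (−2.4 N). I'll sweep along the arc.

Call:
carry_out:
  plan:
    - [[0,0,-0.08,1,4,0,0],[0,0,-0.15,2.5,9,0,0],[0,0,-0.22,5.5,13,0,0],[0,0,-0.29,9.5,18,0,0],[0,0,-0.36,12.5,23,0,0],[0,0,-0.43,16.5,27,0,0],[0,0,-0.5,21.5,31,0,0],[0,0,-0.57,25.5,34,0,0],[0,0,-0.64,30.5,38,0,0],[0,0,-0.71,35.5,41,0,0]]

```text
clock: 12.6
tcp_pos: [0.5436, 0.0743, 0.1037]
orientation: [-0.001, -0.127, 0.992, 0.0]
wrist_force: [-2.4, -1.5, -1.1]
finger_gap: -0.0
grip_force: 1.0
```

```bash
cat >> h.py <<'E'
import cv2
def bow(c=(.584,.0015),im=None):
    b=viewer.read_camera("top") if im is None else im; g=cv2.cvtColor(b,cv2.COLOR_RGB2GRAY).astype(np.float32)
    D=np.arange(-110,-10,2);o=[]
    for d in D:
        t=np.radians(d);o.append(np.mean([cv2.getRectSubPix(g,(1,1),tuple(map(float,proj("top",[c[0]+r*np.cos(t),c[1]+r*np.sin(t),.15]))))[0,0] for r in np.arange(.05,.1,.004)]))
    return list(zip(D.tolist(),np.round(o).astype(int).tolist()))
E
python3 - <<'E'
from h import *
from workcell import monitor
print(monitor.get_state()["wrist_force"]);print(bow())
E
```

```text
[-2.3673036  -1.49193267 -1.07583268]
[(-110, 116), (-108, 117), (-106, 118), (-104, 119), (-102, 119), (-100, 120), (-98, 121), (-96, 121), (-94, 122), (-92, 123), (-90, 123), (-88, 122), (-86, 122), (-84, 123), (-82, 126), (-80, 134), (-78, 138), (-76, 138), (-74, 138), (-72, 137), (-70, 133), (-68, 123), (-66, 121), (-64, 123), (-62, 127), (-60, 131), (-58, 132), (-56, 132), (-54, 132), (-52, 132), (-50, 132), (-48, 132), (-46, 132), (-44, 132), (-42, 132), (-40, 132), (-38, 132), (-36, 132), (-34, 133), (-32, 133), (-30, 133), (-28, 133), (-26, 133), (-24, 133), (-22, 133), (-20, 133), (-18, 133), (-16, 133), (-14, 133), (-12, 133)]
```

Call:
carry_out:
  plan:
    - [[0,0,-0.06,5,2,0,0],[0,0,-0.13,10,4,0,0]]

```text
clock: 12.85
tcp_pos: [0.5533, 0.0786, 0.1037]
orientation: [-0.001, -0.063, 0.998, 0.001]
wrist_force: [-2.3, 1.0, -0.2]
finger_gap: 0.0
grip_force: 1.1
```

Call:
carry_out:
  plan:
    - [[0,0,-0.03,2,0.5,0,0],[0,0,-0.05,4,1,0,0]]

```text
clock: 13.05
tcp_pos: [0.5577, 0.0795, 0.1038]
orientation: [-0.001, -0.039, 0.999, 0.0]
wrist_force: [-2.6, 0.9, -0.5]
finger_gap: -0.0003
grip_force: 1.0
```

Call:
carry_out:
  plan:
    - [[0,0,0,1,0,0,0],[0,0,0,2,0,0,0]]

```text
clock: 13.25
tcp_pos: [0.5601, 0.079, 0.1041]
orientation: [-0.0, -0.039, 0.999, 0.0]
wrist_force: [-1.7, 0.9, -0.6]
finger_gap: -0.0004
grip_force: 1.0
```

```bash
python3 - <<'E'
from h import *
from workcell import monitor
print(monitor.get_state()["wrist_force"]);print(bow()[:22])
E
```

```text
[-1.6718771   0.93686    -0.55531561]
[(-110, 122), (-108, 122), (-106, 123), (-104, 124), (-102, 125), (-100, 125), (-98, 126), (-96, 127), (-94, 131), (-92, 137), (-90, 140), (-88, 140), (-86, 139), (-84, 137), (-82, 131), (-80, 120), (-78, 117), (-76, 118), (-74, 121), (-72, 122), (-70, 122), (-68, 122)]
```

Call:
carry_out:
  plan:
    - [[0,0,0,0.5,0,0,0],[0,0,0,1,0,0,0]]

```text
clock: 13.5
tcp_pos: [0.5605, 0.0789, 0.1041]
orientation: [-0.001, -0.039, 0.999, 0.0]
wrist_force: [-5.0, 2.1, -0.4]
finger_gap: 0.0001
grip_force: 2.5
```

Call:
carry_out:
  plan:
    - [[0,0,0,0.5,0,0,0],[0,0,0,1,0,0,0]]

```text
clock: 13.7
tcp_pos: [0.5605, 0.0789, 0.104]
orientation: [-0.002, -0.039, 0.999, 0.0]
wrist_force: [-7.8, 1.3, 1.2]
finger_gap: 0.0
grip_force: 3.8
```

Call:
carry_out:
  plan:
    - [[0,0,0,0.5,0,0,0],[0,0,0,1,0,0,0]]

```text
clock: 13.9
tcp_pos: [0.5605, 0.0789, 0.1039]
orientation: [-0.003, -0.039, 0.999, 0.0]
wrist_force: [-9.9, 1.3, 3.4]
finger_gap: -0.0
grip_force: 5.1
```

Firm stop at 10 N: the bow is home. I'll back off, rise and measure the knob.

Call:
carry_out:
  plan:
    - [[0,0,0,-5,0,0,0],[0,0,0,-10,0,0,0],[0,0,0,-10,0,45,0],[0,0,0,-10,0,90,0],[0,0,0.15,-10,30,130,60],[0,0,0.3,-10,80,140,85],[0,0,0.45,-10,130,140,85],[0,0,0.6,-10,180,140,85]]

```text
clock: 14.7
tcp_pos: [0.5549, 0.2594, 0.2462]
orientation: [0.003, -0.334, 0.942, -0.0]
wrist_force: [1.2, -0.5, 0.5]
finger_gap: 0.0579
grip_force: 0.0
```

```bash
python3 - <<'E'
from h import *
from workcell import monitor
b=viewer.read_camera("top");cv2.imwrite("pics/top7.png",b[:,:,::-1])
for im in(cv2.imread("pics/top0.png")[:,:,::-1].copy(),b):
    x,y=np.round(proj("top",[.584,.0015,.2])).astype(int)
    g=cv2.cvtColor(im,cv2.COLOR_RGB2GRAY)
    k=cv2.resize(g[y-24:y+25,x-24:x+25],None,fx=8,fy=8,interpolation=cv2.INTER_CUBIC)
    m=(k<55).astype(np.uint8);n,l,st,ce=cv2.connectedComponentsWithStats(m)
    i=1+np.argmax(st[1:,4]);cs,_=cv2.findContours((l==i).astype(np.uint8),cv2.RETR_EXTERNAL,cv2.CHAIN_APPROX_NONE)
    h=cv2.convexHull(max(cs,key=cv2.contourArea))[:,0,:]
    P=np.array([back("top",((u+.5)/8-.5+x-24,(v+.5)/8-.5+y-24),.206)[:2] for u,v in h])
    D=np.radians(np.arange(0,180,1.));w=np.array([np.ptp(P@[np.cos(d),np.sin(d)]) for d in D])
    s=np.array([w[j]+w[(j+60)%180]+w[(j+120)%180] for j in range(60)]);j=int(s.argmin())
    f=lambda e:(np.max(P@e)+np.min(P@e))/2
    print("flat dir",j,"widths",w[[j,j+60,j+120]].round(4),"corner w",w[(j+30)%180].round(4),"centre",f(np.array([1,0])).round(4),f(np.array([0,1])).round(4))
print(bow(im=b)[5:18]); print(monitor.get_state()["tcp_pos"])
E
```

```text
flat dir 55 widths [0.0441 0.0449 0.0437] corner w 0.0478 centre 0.5846 0.0015
flat dir 50 widths [0.0438 0.045  0.0446] corner w 0.0474 centre 0.5852 0.0015
[(-100, 131), (-98, 130), (-96, 129), (-94, 134), (-92, 140), (-90, 141), (-88, 141), (-86, 140), (-84, 139), (-82, 131), (-80, 119), (-78, 118), (-76, 122)]
[0.55359997 0.26690106 0.24506808]
```

```bash
python3 - <<'E'
from h import *
for f in("top0","top2f","top4","top7"):
    im=cv2.imread(f"pics/{f}.png")
    if im is None: continue
    g=cv2.cvtColor(im,cv2.COLOR_BGR2GRAY).astype(np.float32)
    for z,c in((.206,(.5847,.0015)),):
        A=np.radians(np.arange(0,360,2.));rr=np.arange(.015,.036,.0005);o=[]
        for thr in(50,60,70):
            R_=[]
            for a in A:
                v=np.array([cv2.getRectSubPix(g,(1,1),tuple(map(float,proj("top",[c[0]+r*np.cos(a),c[1]+r*np.sin(a),z]))))[0,0] for r in rr])
                i=np.argmax(v>thr);R_.append(rr[i] if v[i]>thr else .036)
            R_=np.array(R_);F=np.sum(R_*np.exp(-6j*A))*2/len(A)
            o.append((thr,round(R_.mean()*1e3,1),round(abs(F)*1e3,2),"corner deg",round(-np.degrees(np.angle(F))/6%60,1)))
        print(f,o)
        print((R_[::5]*1e3).round(1))
E
```

```text
Traceback (most recent call last):
  File "h.py", line 10, in proj
    K,e,M=cam(n); q=K@(M.T@(np.asarray(p)-e)); return q[:2]/q[2]
          ~~~^^^
  File "h.py", line 5, in cam
    c=viewer.calibration(n); q=c["rotation"]
ValueError: time passes only in moves, steps and waits
```

```bash
sed -i 's/^def cam/import functools\n@functools.lru_cache\ndef cam/' h.py; python3 - <<'E'
from h import *
for f in("top0","top4","top7"):
    im=cv2.imread(f"pics/{f}.png")
    g=cv2.cvtColor(im,cv2.COLOR_BGR2GRAY).astype(np.float32)
    z,c=.206,(.5847,.0015)
    A=np.radians(np.arange(0,360,2.));rr=np.arange(.015,.036,.0005);o=[]
    for thr in(50,60,70):
        R_=[]
        for a in A:
            v=np.array([cv2.getRectSubPix(g,(1,1),tuple(map(float,proj("top",[c[0]+r*np.cos(a),c[1]+r*np.sin(a),z]))))[0,0] for r in rr])
            i=np.argmax(v>thr);R_.append(rr[i] if v[i]>thr else .036)
        R_=np.array(R_);F=np.sum(R_*np.exp(-6j*A))*2/len(A)
        o.append((thr,round(R_.mean()*1e3,1),round(abs(F)*1e3,2),"corner",round(-np.degrees(np.angle(F))/6%60,1)))
    print(f,o)
    print((R_[::5]*1e3).round(1).tolist())
E
```

```text
top0 [(50, np.float64(22.4), np.float64(0.73), 'corner', np.float64(24.2)), (60, np.float64(23.1), np.float64(0.73), 'corner', np.float64(23.7)), (70, np.float64(23.8), np.float64(0.66), 'corner', np.float64(23.1))]
[22.0, 23.0, 24.5, 24.5, 24.0, 23.0, 23.0, 23.5, 25.0, 24.5, 23.0, 23.0, 23.5, 24.0, 24.5, 24.0, 23.0, 23.5, 22.5, 22.5, 23.5, 23.5, 23.5, 24.0, 24.0, 24.5, 25.5, 25.0, 25.0, 24.5, 25.0, 24.5, 25.0, 24.0, 22.5, 22.5]
top4 [(50, np.float64(22.3), np.float64(0.82), 'corner', np.float64(24.2)), (60, np.float64(23.0), np.float64(0.83), 'corner', np.float64(24.1)), (70, np.float64(23.7), np.float64(0.78), 'corner', np.float64(24.1))]
[22.0, 23.0, 24.0, 24.5, 23.5, 23.0, 22.5, 23.5, 25.0, 24.5, 23.5, 23.0, 23.5, 24.0, 24.5, 24.5, 23.5, 24.5, 22.5, 23.0, 24.0, 23.5, 23.5, 23.5, 23.0, 24.0, 25.0, 24.5, 24.0, 23.5, 24.0, 24.0, 24.5, 24.0, 22.5, 22.0]
top7 [(50, np.float64(22.3), np.float64(0.78), 'corner', np.float64(21.8)), (60, np.float64(22.9), np.float64(0.75), 'corner', np.float64(21.3)), (70, np.float64(23.7), np.float64(0.58), 'corner', np.float64(19.5))]
[22.0, 23.0, 24.0, 24.0, 23.0, 22.5, 23.0, 24.0, 24.5, 24.0, 23.0, 22.5, 23.0, 24.0, 24.0, 23.5, 22.0, 22.0, 22.0, 23.0, 23.5, 22.5, 23.0, 23.5, 23.5, 25.0, 25.0, 24.5, 23.5, 25.0, 26.5, 25.0, 25.5, 25.0, 25.0, 23.0]
```

The knob centre is (0.585, 0.0015), with flats at about −7° + 60°k. I'll use the grasp at 233°, so that one grip allows about 5.7 rad clockwise. First move above the knob, fingers open.

Call:
carry_out:
  plan:
    - [[0,0,0.15,5,-50,5,85],[0,0,0.3,10,-100,5,85],[0,0,0.45,20,-150,5,85],[0,0,0.6,30,-200,5,85],[0,0,0.75,31.5,-240,5,85],[0,0,0.9,31.5,-258,5,85],[0,0,1.05,31.5,-258,5,85],[0,0,1.2,31.5,-258,5,85],[0,0,1.35,31.5,-258,5,85],[0,0,1.5,31.5,-258,5,85],[0,0,1.65,31.5,-258,5,85],[0,0,1.82,31.5,-258,5,85],[0,0,1.82,31.5,-258,5,85],[0,0,1.82,31.5,-258,5,85]]

```text
clock: 16.15
tcp_pos: [0.5855, -0.0007, 0.2498]
orientation: [0.0, 0.948, -0.317, 0.001]
wrist_force: [0.1, 0.4, 0.3]
finger_gap: 0.0853
grip_force: 0.0
```

```bash
python3 - <<'E'
from workcell import monitor
s=monitor.get_state();q=s["orientation"];import numpy as np
print(s["tcp_pos"],s["joint_pos"].round(3),s["finger_gap"],s["wrist_force"],s["ft_torque"],2*np.degrees(np.arctan2(-q[1],q[2]))+90)
E
```

```text
[ 0.5854785  -0.00072338  0.24975848] [-0.138  0.326  0.179  1.422 -0.    -2.635] 0.08527909368124997 [0.11632439 0.41306482 0.28609335] [ 0.03283517 -0.02493377 -0.0149008 ] -126.96198182941464
```

Call:
carry_out:
  plan:
    - [[0,0,0,-0.5,2,-40,85],[0,0,0,-0.5,2,-70,85],[0,0,0,-0.5,2,-85,85],[0,0,0,-0.5,2,-95,85],[0,0,0,-0.5,2,-95,85]]

```text
clock: 16.65
tcp_pos: [0.5839, 0.0017, 0.1533]
orientation: [0.0, 0.948, -0.317, -0.001]
wrist_force: [0.3, -0.4, 0.2]
finger_gap: 0.0851
grip_force: 0.0
```

Call:
carry_out:
  plan:
    - [[0,0,0,0,0,-5,70],[0,0,0,0,0,-10,60],[0,0,0,0,0,-10,54],[0,0,0,0,0,-10,54],[0,0,0,0,0,-10,54]]

```text
clock: 17.15
tcp_pos: [0.5847, 0.0018, 0.1448]
orientation: [-0.0, 0.949, -0.317, 0.0]
wrist_force: [0.5, -0.2, 0.5]
finger_gap: 0.0541
grip_force: 0.0
```

Call:
carry_out:
  plan:
    - [[0,0,0,0,0,0,50],[0,0,0,0,0,0,46],[0,0,0,0,0,0,42],[0,0,0,0,0,0,38],[0,0,0,0,0,0,38]]
  squeeze: 20

```text
clock: 17.65
tcp_pos: [0.5844, 0.0012, 0.1447]
orientation: [0.001, 0.948, -0.317, 0.0]
wrist_force: [-4.0, -4.9, 4.1]
finger_gap: 0.0459
grip_force: 21.0
```

```bash
cat > st.py <<'E'
from workcell import monitor
import numpy as np
s=monitor.get_state();q=s["orientation"]
print(round(s["clock"],2),s["tcp_pos"].round(4),"gap",round(s["finger_gap"],4),"grip",s["grip_force"],"F",s["wrist_force"].round(1),"T",s["ft_torque"].round(3),"phi",round((2*np.degrees(np.arctan2(-q[1],q[2]))+90)%360,2),"q6",s["joint_pos"][5].round(3),"tau6",round(s["tau"][5],3))
E
python3 st.py
```

```text
17.65 [0.5844 0.0012 0.1447] gap 0.0459 grip 20.988220274448395 F [-4.  -4.9  4.1] T [-0.792  0.537 -0.039] phi 233.06 q6 -2.631 tau6 -0.025
```

Gripped at 45.9 mm (46 across flats). I'll relieve the side force, then turn clockwise while sinking 1.9 mm/rad.

Call:
carry_out:
  plan:
    - [[0,0,0,-1.2,-1.5,0,38],[0,0,-0.05,-1.2,-1.5,-0.1,38],[0,0,-0.15,-1.2,-1.5,-0.3,38],[0,0,-0.25,-1.2,-1.5,-0.5,38],[0,0,-0.35,-1.2,-1.5,-0.7,38],[0,0,-0.45,-1.2,-1.5,-0.9,38],[0,0,-0.5,-1.2,-1.5,-1,38],[0,0,-0.5,-1.2,-1.5,-1,38],[0,0,-0.5,-1.2,-1.5,-1,38]]

```text
clock: 18.55
tcp_pos: [0.5844, 0.0012, 0.1445]
orientation: [-0.001, 0.841, -0.541, 0.001]
wrist_force: [0.3, 1.0, 8.4]
finger_gap: 0.0459
grip_force: 20.6
```

```bash
python3 st.py
```

```text
18.55 [0.5844 0.0012 0.1445] gap 0.0459 grip 20.5778369307518 F [0.3 1.  8.4] T [-0.012  0.313 -0.091] phi 204.48 q6 -2.134 tau6 -0.048
```

Pushed up 8 N: the knob isn't sinking yet because the bow is climbing instead. I'll stay level and take the load off.

Call:
carry_out:
  plan:
    - [[0,0,0,0,0,1.5,38],[0,0,-0.1,0,0,1.5,38],[0,0,-0.2,0,0,1.5,38],[0,0,-0.3,0,0,1.5,38],[0,0,-0.4,0,0,1.5,38],[0,0,-0.4,0,0,1.5,38],[0,0,-0.4,0,0,1.5,38]]

```text
clock: 19.25
tcp_pos: [0.5844, 0.0012, 0.1449]
orientation: [-0.001, 0.717, -0.697, 0.0]
wrist_force: [4.9, 3.1, 1.2]
finger_gap: 0.0463
grip_force: 21.8
```

```bash
python3 st.py
```

```text
19.25 [0.5844 0.0012 0.1449] gap 0.0463 grip 21.770794093608856 F [4.9 3.1 1.2] T [ 0.588 -0.773 -0.076] phi 181.7 q6 -1.737 tau6 0.005
```

Call:
carry_out:
  plan:
    - [[0,0,-0.1,0.6,0.4,0,38],[0,0,-0.2,0.6,0.4,0,38],[0,0,-0.3,0.6,0.4,0,38],[0,0,-0.4,0.6,0.4,0,38],[0,0,-0.4,0.6,0.4,0,38],[0,0,-0.4,0.6,0.4,0,38]]

```text
clock: 19.85
tcp_pos: [0.5846, 0.0012, 0.1449]
orientation: [0.001, -0.565, 0.825, 0.0]
wrist_force: [4.4, 3.3, 0.4]
finger_gap: 0.046
grip_force: 21.6
```

```bash
python3 st.py
```

```text
19.85 [0.5846 0.0012 0.1449] gap 0.046 grip 21.629606187343597 F [4.4 3.3 0.4] T [ 0.575 -0.87  -0.03 ] phi 158.83 q6 -1.337 tau6 -0.03
```

Call:
carry_out:
  plan:
    - [[0,0,-0.1,0,0,0,38],[0,0,-0.2,0,0,0,38],[0,0,-0.3,0,0,0,38],[0,0,-0.4,0,0,0,38],[0,0,-0.4,0,0,0,38],[0,0,-0.4,0,0,0,38]]

```text
clock: 20.45
tcp_pos: [0.5848, 0.0011, 0.1449]
orientation: [0.001, -0.39, 0.921, 0.0]
wrist_force: [6.4, 2.7, 0.5]
finger_gap: 0.0458
grip_force: 21.7
```

```bash
python3 st.py
```

```text
20.45 [0.5848 0.0011 0.1449] gap 0.0458 grip 21.651710271835327 F [6.4 2.7 0.5] T [ 0.457 -0.96  -0.004] phi 135.89 q6 -0.937 tau6 -0.002
```

```bash
cat > st.py <<'E'
from workcell import monitor,viewer
import numpy as np
L=[];
for i in range(5):
    s=monitor.get_state();L.append(np.r_[s["wrist_force"],s["ft_torque"],s["tau"][5]]);viewer.read_camera("top")
q=s["orientation"];L=np.array(L);m=L.mean(0).round(3)
print(round(s["clock"],2),s["tcp_pos"].round(4),"gap",round(s["finger_gap"],4),"F",m[:3],"T",m[3:6],"sdTz",L[:,5].std().round(3),"phi",round((2*np.degrees(np.arctan2(-q[1],q[2]))+90)%360,2),"q6",s["joint_pos"][5].round(3),"tau6",m[6])
E
python3 st.py
```

```text
20.65 [0.5848 0.0011 0.1449] gap 0.0459 F [5.564 2.607 0.461] T [ 0.47  -0.941 -0.034] sdTz 0.031 phi 135.89 q6 -0.937 tau6 -0.026
```

Call:
carry_out:
  plan:
    - [[0,0,-0.1,1.5,0.7,0,38],[0,0,-0.2,1.5,0.7,0,38],[0,0,-0.3,1.5,0.7,0,38],[0,0,-0.3,1.5,0.7,0,38]]

```text
clock: 21.1
tcp_pos: [0.5849, 0.001, 0.1448]
orientation: [-0.0, -0.247, 0.969, -0.0]
wrist_force: [1.7, -0.1, 3.1]
finger_gap: 0.0454
grip_force: 21.8
```

```bash
python3 st.py
```

```text
21.3 [0.585  0.001  0.1448] gap 0.0458 F [ 0.934 -0.506  2.246] T [-0.209 -0.177 -0.024] sdTz 0.048 phi 118.63 q6 -0.635 tau6 0.164
```

Call:
carry_out:
  plan:
    - [[0,0,-0.1,0,0,0,38],[0,0,-0.2,0,0,0,38],[0,0,-0.2,0,0,0,38]]

```text
clock: 21.65
tcp_pos: [0.585, 0.001, 0.1448]
orientation: [-0.0, -0.148, 0.989, -0.0]
wrist_force: [-0.3, -2.3, 3.0]
finger_gap: 0.0462
grip_force: 21.9
```

```bash
python3 st.py
```

```text
21.85 [0.585  0.001  0.1448] gap 0.0461 F [-0.794 -2.515  2.604] T [-0.526  0.063 -0.02 ] sdTz 0.023 phi 107.13 q6 -0.434 tau6 0.165
```

Call:
carry_out:
  plan:
    - [[0,0,-0.1,0,0,0,38],[0,0,-0.2,0,0,0,38],[0,0,-0.2,0,0,0,38]]

```text
clock: 22.2
tcp_pos: [0.5851, 0.001, 0.1448]
orientation: [-0.0, -0.049, 0.999, -0.0]
wrist_force: [-0.4, -4.0, 3.5]
finger_gap: 0.0458
grip_force: 21.9
```

```bash
python3 st.py
```

```text
22.4 [0.5851 0.001  0.1448] gap 0.0461 F [-0.945 -3.735  3.138] T [-0.868  0.234 -0.005] sdTz 0.041 phi 95.67 q6 -0.234 tau6 0.165
```

Call:
carry_out:
  plan:
    - [[0,0,-0.1,0,-1,0.5,38],[0,0,-0.2,0,-1,0.5,38],[0,0,-0.2,0,-1,0.5,38]]

```text
clock: 22.75
tcp_pos: [0.5851, 0.0008, 0.1449]
orientation: [-0.0, 0.051, 0.999, 0.0]
wrist_force: [-0.8, -1.8, 0.3]
finger_gap: 0.0456
grip_force: 21.7
```

```bash
python3 st.py
```

```text
22.95 [0.5851 0.0008 0.1449] gap 0.0465 F [-1.247 -1.091 -0.129] T [-0.487  0.099 -0.018] sdTz 0.041 phi 84.24 q6 -0.036 tau6 0.175
```

Call:
carry_out:
  plan:
    - [[0,0,-0.1,0,0,0,38],[0,0,-0.2,0,0,0,38],[0,0,-0.2,0,0,0,38]]

```text
clock: 23.3
tcp_pos: [0.585, 0.0007, 0.145]
orientation: [-0.0, 0.15, 0.989, 0.0]
wrist_force: [0.1, -0.9, -0.8]
finger_gap: 0.0458
grip_force: 21.5
```

```bash
python3 st.py
```

```text
23.5 [0.585  0.0007 0.145 ] gap 0.0462 F [-0.571 -0.565 -1.272] T [-0.248  0.181 -0.004] sdTz 0.034 phi 72.78 q6 0.164 tau6 0.182
```

Call:
carry_out:
  plan:
    - [[0,0,-0.1,0,0,0,38],[0,0,-0.2,0,0,0,38],[0,0,-0.2,0,0,0,38]]

```text
clock: 23.85
tcp_pos: [0.585, 0.0006, 0.1448]
orientation: [-0.001, 0.248, 0.969, 0.0]
wrist_force: [-1.9, 0.4, -3.0]
finger_gap: 0.0458
grip_force: 21.4
```

```bash
python3 st.py
```

```text
24.05 [0.585  0.0006 0.1449] gap 0.0462 F [-1.291  0.079 -4.082] T [-0.101  0.175 -0.008] sdTz 0.035 phi 61.31 q6 0.364 tau6 0.18
```

Fz is now negative, so the knob has begun to sink. I'll follow it down and watch the torque.

Call:
carry_out:
  plan:
    - [[0,0,-0.1,0,0,-0.7,38],[0,0,-0.2,0,0,-0.9,38],[0,0,-0.2,0,0,-0.9,38]]

```text
clock: 24.4
tcp_pos: [0.585, 0.0005, 0.1446]
orientation: [-0.0, 0.344, 0.939, 0.0]
wrist_force: [-2.9, -0.5, -1.8]
finger_gap: 0.046
grip_force: 21.9
```

```bash
python3 st.py
```

```text
24.6 [5.850e-01 5.000e-04 1.445e-01] gap 0.0461 F [-2.684  0.13  -1.476] T [-0.02   0.567 -0.014] sdTz 0.024 phi 49.85 q6 0.564 tau6 0.159
```

Call:
carry_out:
  plan:
    - [[0,0,-0.1,0,0,-0.2,38],[0,0,-0.2,0,0,-0.4,38],[0,0,-0.2,0,0,-0.4,38]]

```text
clock: 24.95
tcp_pos: [0.585, 0.0005, 0.1442]
orientation: [-0.0, 0.436, 0.9, -0.0]
wrist_force: [-4.9, 0.8, 0.7]
finger_gap: 0.0458
grip_force: 22.2
```

```bash
python3 st.py
```

```text
25.15 [5.851e-01 5.000e-04 1.442e-01] gap 0.0461 F [-4.969  0.502  1.057] T [-0.019  0.923 -0.043] sdTz 0.02 phi 38.39 q6 0.764 tau6 0.143
```

Call:
carry_out:
  plan:
    - [[0,0,-0.1,-1.2,0,-0.2,38],[0,0,-0.2,-1.2,0,-0.4,38],[0,0,-0.2,-1.2,0,-0.4,38]]

```text
clock: 25.5
tcp_pos: [0.5849, 0.0004, 0.144]
orientation: [0.001, 0.523, 0.852, 0.0]
wrist_force: [-1.0, -0.0, -0.3]
finger_gap: 0.0458
grip_force: 22.2
```

```bash
python3 st.py
```

```text
25.7 [5.849e-01 3.000e-04 1.440e-01] gap 0.0457 F [-1.285  0.587  0.484] T [-0.018  0.422 -0.047] sdTz 0.013 phi 26.93 q6 0.964 tau6 0.134
```

Call:
carry_out:
  plan:
    - [[0,0,-0.1,0,0,-0.2,38],[0,0,-0.2,0,0,-0.4,38],[0,0,-0.2,0,0,-0.4,38]]

```text
clock: 26.05
tcp_pos: [0.5848, 0.0003, 0.1437]
orientation: [0.001, 0.606, 0.795, 0.0]
wrist_force: [-0.7, 1.3, 2.4]
finger_gap: 0.0462
grip_force: 22.2
```

```bash
python3 st.py
```

```text
26.25 [5.847e-01 3.000e-04 1.436e-01] gap 0.0461 F [-0.28   0.676  2.766] T [-0.009  0.294 -0.024] sdTz 0.023 phi 15.46 q6 1.164 tau6 0.148
```

Call:
carry_out:
  plan:
    - [[0,0,-0.1,0,0,0,38],[0,0,-0.2,0,0,0,38],[0,0,-0.2,0,0,0,38]]

```text
clock: 26.6
tcp_pos: [0.5846, 0.0004, 0.1434]
orientation: [0.0, 0.682, 0.731, 0.0]
wrist_force: [-0.2, 0.4, 1.5]
finger_gap: 0.0461
grip_force: 22.1
```

```bash
python3 st.py
```

```text
26.8 [5.846e-01 3.000e-04 1.434e-01] gap 0.046 F [0.821 0.346 2.229] T [0.014 0.023 0.015] sdTz 0.022 phi 4.0 q6 1.364 tau6 0.178
```

Call:
carry_out:
  plan:
    - [[0,0,-0.1,0,0,-0.2,38],[0,0,-0.2,0,0,-0.4,38],[0,0,-0.2,0,0,-0.4,38]]

```text
clock: 27.15
tcp_pos: [0.5845, 0.0004, 0.1431]
orientation: [0.0, 0.752, 0.659, 0.0]
wrist_force: [0.8, 1.0, 3.8]
finger_gap: 0.0458
grip_force: 22.1
```

```bash
python3 st.py
```

```text
27.35 [5.845e-01 4.000e-04 1.431e-01] gap 0.0461 F [1.422 0.593 3.837] T [ 0.02  -0.044  0.05 ] sdTz 0.05 phi 352.55 q6 1.564 tau6 0.204
```

Torque now grows at about 0.17 N·m/rad, so it has bitten around 3.7 rad. I'll gather more points.

```bash
sed -i 's/range(5)/range(7)/' st.py
```

Call:
carry_out:
  plan:
    - [[0,0,-0.1,0,0,0,38],[0,0,-0.2,0,0,0,38],[0,0,-0.3,0,0,0,38],[0,0,-0.3,0,0,0,38]]

```text
clock: 27.8
tcp_pos: [0.5843, 0.0004, 0.1427]
orientation: [0.0, 0.842, 0.539, 0.0]
wrist_force: [1.8, -0.1, 3.6]
finger_gap: 0.0462
grip_force: 21.7
```

```bash
python3 st.py
```

```text
28.1 [5.843e-01 4.000e-04 1.428e-01] gap 0.0459 F [2.064 0.202 2.17 ] T [ 0.054 -0.379  0.077] sdTz 0.049 phi 335.31 q6 1.865 tau6 0.198
```

Call:
carry_out:
  plan:
    - [[0,0,-0.1,0,0,-0.2,38],[0,0,-0.2,0,0,-0.4,38],[0,0,-0.3,0,0,-0.6,38],[0,0,-0.3,0,0,-0.6,38]]

```text
clock: 28.55
tcp_pos: [0.5842, 0.0005, 0.1423]
orientation: [0.0, 0.913, 0.407, 0.0]
wrist_force: [1.6, 0.8, 1.8]
finger_gap: 0.0461
grip_force: 21.7
```

```bash
python3 st.py
```

```text
28.85 [5.842e-01 5.000e-04 1.423e-01] gap 0.0456 F [1.919 0.775 2.83 ] T [ 0.146 -0.306  0.084] sdTz 0.04 phi 318.12 q6 2.165 tau6 0.218
```

Call:
carry_out:
  plan:
    - [[0,0,-0.1,0,0,-0.2,38],[0,0,-0.2,0,0,-0.4,38],[0,0,-0.3,0,0,-0.6,38],[0,0,-0.3,0,0,-0.6,38]]

```text
clock: 29.3
tcp_pos: [0.584, 0.0005, 0.1419]
orientation: [0.0, 0.964, 0.266, -0.0]
wrist_force: [0.7, 2.0, 5.4]
finger_gap: 0.0459
grip_force: 20.8
```

```bash
sed -i 's/range(7)/range(10)/' st.py; python3 st.py; python3 st.py
```

```text
29.75 [5.840e-01 5.000e-04 1.419e-01] gap 0.046 F [0.462 1.066 5.307] T [ 0.223 -0.086  0.018] sdTz 0.026 phi 301.03 q6 2.463 tau6 0.105
30.25 [5.840e-01 5.000e-04 1.419e-01] gap 0.0458 F [0.774 0.721 5.261] T [ 0.217 -0.072  0.017] sdTz 0.023 phi 301.03 q6 2.463 tau6 0.013
```

The torque at rest fell to 0.02 at 5.1 rad, which contradicts the earlier rise. Before going further I'll back off a little and sample the torque while turning each way, so I don't overtighten.

```bash
cat > s1.py <<'E'
from workcell import monitor
import numpy as np
s=monitor.get_state();q=s["orientation"]
print(round(s["clock"],2),"z",s["tcp_pos"][2].round(4),"gap",round(s["finger_gap"],4),"grip",round(s["grip_force"],1),"F",s["wrist_force"].round(1),"Tz",s["ft_torque"][2].round(3),"phi",round((2*np.degrees(np.arctan2(-q[1],q[2]))+90)%360,2),"v6",s["qvel"][5].round(2),"tau6",round(s["tau"][5],3))
E
```

Call:
carry_out:
  plan:
    - [[0,0,0.06,0,0,0.1,38],[0,0,0.12,0,0,0.2,38]]

```text
clock: 30.5
tcp_pos: [0.584, 0.0004, 0.1421]
orientation: [0.0, 0.945, 0.326, 0.0]
wrist_force: [0.7, 0.4, 4.1]
finger_gap: 0.0456
grip_force: 21.2
```

```bash
python3 s1.py
```

```text
30.5 z 0.1421 gap 0.0456 grip 21.2 F [0.7 0.4 4.1] Tz -0.139 phi 308.02 v6 -0.59 tau6 0.488
```

Call:
carry_out:
  plan:
    - [[0,0,0.06,0,0,0.1,38],[0,0,0.12,0,0,0.2,38]]

```text
clock: 30.7
tcp_pos: [0.5841, 0.0004, 0.1422]
orientation: [0.0, 0.924, 0.382, 0.0]
wrist_force: [0.5, 0.1, 4.4]
finger_gap: 0.0459
grip_force: 21.2
```

```bash
python3 s1.py
```

```text
30.7 z 0.1422 gap 0.0459 grip 21.2 F [0.5 0.1 4.4] Tz -0.154 phi 314.9 v6 -0.59 tau6 0.473
```

Call:
carry_out:
  plan:
    - [[0,0,0.06,0,0,0.1,38],[0,0,0.12,0,0,0.2,38]]

```text
clock: 30.9
tcp_pos: [0.5841, 0.0003, 0.1424]
orientation: [0.0, 0.9, 0.437, 0.0]
wrist_force: [1.4, 0.6, 3.4]
finger_gap: 0.0456
grip_force: 21.1
```

```bash
python3 s1.py
```

```text
30.9 z 0.1424 gap 0.0456 grip 21.1 F [1.4 0.6 3.4] Tz -0.125 phi 321.77 v6 -0.59 tau6 0.48
```

Call:
carry_out:
  plan:
    - [[0,0,-0.06,0,0,-0.1,38],[0,0,-0.12,0,0,-0.2,38]]

```text
clock: 31.1
tcp_pos: [0.5841, 0.0003, 0.1422]
orientation: [0.0, 0.925, 0.38, -0.0]
wrist_force: [0.4, 0.9, 5.4]
finger_gap: 0.0457
grip_force: 20.0
```

```bash
python3 s1.py
```

```text
31.1 z 0.1422 gap 0.0457 grip 20.0 F [0.4 0.9 5.4] Tz 0.4 phi 314.69 v6 0.6 tau6 -0.282
```

Call:
carry_out:
  plan:
    - [[0,0,-0.06,0,0,-0.1,38],[0,0,-0.12,0,0,-0.2,38]]

```text
clock: 31.3
tcp_pos: [0.5841, 0.0004, 0.1421]
orientation: [0.0, 0.946, 0.324, 0.0]
wrist_force: [-0.2, 0.9, 5.6]
finger_gap: 0.0458
grip_force: 20.0
```

```bash
python3 s1.py
```

```text
31.3 z 0.1421 gap 0.0458 grip 20.0 F [-0.2  0.9  5.6] Tz 0.402 phi 307.81 v6 0.6 tau6 -0.226
```

Turning torques are +0.40 clockwise and −0.14 anticlockwise: friction plus a load of about 0.13 N·m. To locate the bite properly I'll back off to about 3.3 rad and come forward at constant speed, sampling.

Call:
carry_out:
  plan:
    - [[0,0,0.1,0,0,0.1,38],[0,0,0.2,0,0,0.3,38],[0,0,0.3,0,0,0.4,38],[0,0,0.4,0,0,0.6,38],[0,0,0.5,0,0,0.7,38],[0,0,0.6,0,0,0.9,38],[0,0,0.7,0,0,1.0,38],[0,0,0.8,0,0,1.2,38],[0,0,0.9,0,0,1.3,38],[0,0,1.0,0,0,1.5,38],[0,0,1.1,0,0,1.6,38],[0,0,1.2,0,0,1.7,38],[0,0,1.3,0,0,1.8,38],[0,0,1.4,0,0,1.9,38],[0,0,1.5,0,0,2.0,38],[0,0,1.56,0,0,2.1,38],[0,0,1.62,0,0,2.1,38],[0,0,1.68,0,0,2.2,38]]

```text
clock: 33.1
tcp_pos: [0.585, 0.0003, 0.1444]
orientation: [0.001, 0.388, 0.922, 0.0]
wrist_force: [3.2, 1.4, 3.8]
finger_gap: 0.0458
grip_force: 20.9
```

```bash
python3 s1.py
```

```text
33.1 z 0.1444 gap 0.0458 grip 20.9 F [3.2 1.4 3.8] Tz -0.01 phi 44.29 v6 -0.59 tau6 0.562
```

Call:
carry_out:
  plan:
    - [[0,0,-0.06,0,0,-0.1,38],[0,0,-0.12,0,0,-0.2,38],[0,0,-0.18,0,0,-0.2,38]]

```text
clock: 33.4
tcp_pos: [0.5849, 0.0002, 0.1441]
orientation: [0.001, 0.472, 0.882, 0.0]
wrist_force: [3.2, -0.6, 3.3]
finger_gap: 0.0458
grip_force: 20.3
```

```bash
python3 s1.py
```

```text
33.4 z 0.1441 gap 0.0458 grip 20.3 F [ 3.2 -0.6  3.3] Tz 0.098 phi 33.72 v6 0.59 tau6 -0.484
```

Call:
carry_out:
  plan:
    - [[0,0,-0.06,0,0,-0.1,38],[0,0,-0.12,0,0,-0.2,38],[0,0,-0.18,0,0,-0.2,38]]

```text
clock: 33.7
tcp_pos: [0.5848, 0.0002, 0.1438]
orientation: [0.001, 0.549, 0.836, 0.0]
wrist_force: [2.0, 1.1, 3.2]
finger_gap: 0.0454
grip_force: 20.3
```

```bash
python3 s1.py
```

```text
33.7 z 0.1438 gap 0.0454 grip 20.3 F [2.  1.1 3.2] Tz 0.193 phi 23.41 v6 0.59 tau6 -0.452
```

Call:
carry_out:
  plan:
    - [[0,0,-0.06,0,0,-0.1,38],[0,0,-0.12,0,0,-0.2,38],[0,0,-0.18,0,0,-0.2,38]]

```text
clock: 34.0
tcp_pos: [0.5847, 0.0002, 0.1437]
orientation: [0.001, 0.622, 0.783, 0.0]
wrist_force: [2.9, 0.7, 4.0]
finger_gap: 0.0458
grip_force: 20.2
```

```bash
python3 s1.py
```

```text
34.0 z 0.1437 gap 0.0458 grip 20.2 F [2.9 0.7 4. ] Tz 0.203 phi 13.1 v6 0.59 tau6 -0.421
```

Call:
carry_out:
  plan:
    - [[0,0,-0.06,0,0,-0.1,38],[0,0,-0.12,0,0,-0.2,38],[0,0,-0.18,0,0,-0.2,38]]

```text
clock: 34.3
tcp_pos: [0.5845, 0.0001, 0.1434]
orientation: [0.0, 0.69, 0.724, 0.0]
wrist_force: [1.5, 0.1, 3.7]
finger_gap: 0.0454
grip_force: 20.1
```

```bash
python3 s1.py
```

```text
34.3 z 0.1434 gap 0.0454 grip 20.1 F [1.5 0.1 3.7] Tz 0.252 phi 2.79 v6 0.6 tau6 -0.39
```

Call:
carry_out:
  plan:
    - [[0,0,-0.06,0,0,-0.1,38],[0,0,-0.12,0,0,-0.2,38],[0,0,-0.18,0,0,-0.3,38]]

```text
clock: 34.6
tcp_pos: [0.5844, 0.0002, 0.1431]
orientation: [0.0, 0.752, 0.659, 0.0]
wrist_force: [1.1, 0.5, 3.6]
finger_gap: 0.0459
grip_force: 20.1
```

```bash
python3 s1.py
```

```text
34.6 z 0.1431 gap 0.0459 grip 20.1 F [1.1 0.5 3.6] Tz 0.251 phi 352.48 v6 0.6 tau6 -0.36
```

Call:
carry_out:
  plan:
    - [[0,0,-0.06,0,0,-0.1,38],[0,0,-0.12,0,0,-0.2,38],[0,0,-0.18,0,0,-0.3,38]]

```text
clock: 34.9
tcp_pos: [0.5843, 0.0002, 0.1429]
orientation: [0.0, 0.808, 0.589, 0.0]
wrist_force: [1.6, 0.1, 4.7]
finger_gap: 0.0455
grip_force: 20.1
```

```bash
python3 s1.py
```

```text
34.9 z 0.1429 gap 0.0455 grip 20.1 F [1.6 0.1 4.7] Tz 0.305 phi 342.17 v6 0.59 tau6 -0.329
```

Call:
carry_out:
  plan:
    - [[0,0,-0.06,0,0,-0.1,38],[0,0,-0.12,0,0,-0.2,38],[0,0,-0.18,0,0,-0.3,38]]

```text
clock: 35.2
tcp_pos: [0.5842, 0.0002, 0.1426]
orientation: [0.0, 0.858, 0.514, 0.0]
wrist_force: [1.4, 0.5, 5.0]
finger_gap: 0.0458
grip_force: 20.1
```

```bash
python3 s1.py
```

```text
35.2 z 0.1426 gap 0.0458 grip 20.1 F [1.4 0.5 5. ] Tz 0.299 phi 331.86 v6 0.59 tau6 -0.298
```

Call:
carry_out:
  plan:
    - [[0,0,-0.06,0,0,-0.1,38],[0,0,-0.12,0,0,-0.2,38],[0,0,-0.18,0,0,-0.3,38]]

```text
clock: 35.5
tcp_pos: [0.5841, 0.0003, 0.1424]
orientation: [0.0, 0.9, 0.435, 0.0]
wrist_force: [1.0, 0.3, 5.3]
finger_gap: 0.0455
grip_force: 20.1
```

```bash
python3 s1.py
```

```text
35.5 z 0.1424 gap 0.0455 grip 20.1 F [1.  0.3 5.3] Tz 0.351 phi 321.55 v6 0.59 tau6 -0.268
```

`tau6` while turning is very clean: a linear 0.171 N·m/rad from at least 3.48 rad. That puts the bite earlier, at about 2.75–3.05 rad, and the knob also began to sink there. I'll back off to 2.2 rad and come forward to find the kink.

Call:
carry_out:
  plan:
    - [[0,0,0.13,0,0,0.4,38],[0,0,0.26,0,0,0.6,38],[0,0,0.39,0,0,0.9,38],[0,0,0.52,0,0,1.1,38],[0,0,0.65,0,0,1.3,38],[0,0,0.78,0,0,1.5,38],[0,0,0.91,0,0,1.7,38],[0,0,1.04,0,0,1.9,38],[0,0,1.17,0,0,2.1,38],[0,0,1.3,0,0,2.3,38],[0,0,1.43,0,0,2.5,38],[0,0,1.56,0,0,2.7,38],[0,0,1.69,0,0,2.9,38],[0,0,1.82,0,0,2.9,38],[0,0,1.95,0,0,2.9,38],[0,0,2.08,0,0,2.9,38],[0,0,2.21,0,0,2.9,38],[0,0,2.34,0,0,2.9,38],[0,0,2.4,0,0,2.9,38],[0,0,2.46,0,0,2.9,38]]

```text
clock: 37.5
tcp_pos: [0.5851, 0.0009, 0.1449]
orientation: [0.001, -0.111, 0.994, 0.0]
wrist_force: [5.5, 3.2, 2.2]
finger_gap: 0.0458
grip_force: 20.6
```

```bash
python3 s1.py
```

```text
37.5 z 0.1449 gap 0.0458 grip 20.6 F [5.5 3.2 2.2] Tz -0.01 phi 102.76 v6 -0.59 tau6 0.565
```

Call:
carry_out:
  plan:
    - [[0,0,-0.06,0,0,0,38],[0,0,-0.12,0,0,0,38],[0,0,-0.18,0,0,0,38]]

```text
clock: 37.8
tcp_pos: [0.5851, 0.0008, 0.1448]
orientation: [0.001, -0.019, 1.0, 0.0]
wrist_force: [4.6, 1.8, 2.5]
finger_gap: 0.0458
grip_force: 20.3
```

```bash
python3 s1.py
```

```text
37.8 z 0.1448 gap 0.0458 grip 20.3 F [4.6 1.8 2.5] Tz 0.039 phi 92.18 v6 0.59 tau6 -0.574
```

Call:
carry_out:
  plan:
    - [[0,0,-0.06,0,0,0,38],[0,0,-0.12,0,0,0,38]]

```text
clock: 38.0
tcp_pos: [0.5851, 0.0007, 0.1448]
orientation: [0.001, 0.041, 0.999, 0.0]
wrist_force: [4.8, 1.8, 1.6]
finger_gap: 0.0457
grip_force: 20.4
```

```bash
python3 s1.py
```

```text
38.0 z 0.1448 gap 0.0457 grip 20.4 F [4.8 1.8 1.6] Tz 0.02 phi 85.3 v6 0.59 tau6 -0.573
```

Call:
carry_out:
  plan:
    - [[0,0,-0.06,0,0,0,38],[0,0,-0.12,0,0,0,38]]

```text
clock: 38.2
tcp_pos: [0.5851, 0.0006, 0.1448]
orientation: [0.001, 0.101, 0.995, 0.0]
wrist_force: [4.7, 1.5, -0.1]
finger_gap: 0.0457
grip_force: 20.4
```

```bash
python3 s1.py
```

```text
38.2 z 0.1448 gap 0.0457 grip 20.4 F [ 4.7  1.5 -0.1] Tz 0.037 phi 78.42 v6 0.59 tau6 -0.573
```

Call:
carry_out:
  plan:
    - [[0,0,-0.06,0,0,0,38],[0,0,-0.12,0,0,0,38]]

```text
clock: 38.4
tcp_pos: [0.5851, 0.0005, 0.1448]
orientation: [0.001, 0.16, 0.987, 0.0]
wrist_force: [4.0, 1.8, 1.8]
finger_gap: 0.0454
grip_force: 20.4
```

```bash
python3 s1.py
```

```text
38.4 z 0.1448 gap 0.0454 grip 20.4 F [4.  1.8 1.8] Tz 0.09 phi 71.54 v6 0.59 tau6 -0.573
```

Call:
carry_out:
  plan:
    - [[0,0,-0.06,0,0,0,38],[0,0,-0.12,0,0,0,38]]

```text
clock: 38.6
tcp_pos: [0.585, 0.0005, 0.1448]
orientation: [0.001, 0.219, 0.976, 0.0]
wrist_force: [3.8, 0.9, 1.7]
finger_gap: 0.0458
grip_force: 20.4
```

```bash
python3 s1.py
```

```text
38.6 z 0.1448 gap 0.0458 grip 20.4 F [3.8 0.9 1.7] Tz 0.069 phi 64.66 v6 0.6 tau6 -0.573
```

Call:
carry_out:
  plan:
    - [[0,0,-0.06,0,0,-0.1,38],[0,0,-0.12,0,0,-0.2,38]]

```text
clock: 38.8
tcp_pos: [0.585, 0.0005, 0.1447]
orientation: [0.001, 0.277, 0.961, 0.0]
wrist_force: [3.9, 1.2, 2.4]
finger_gap: 0.0456
grip_force: 20.4
```

```bash
python3 s1.py
```

```text
38.8 z 0.1447 gap 0.0456 grip 20.4 F [3.9 1.2 2.4] Tz 0.041 phi 57.79 v6 0.59 tau6 -0.553
```

Call:
carry_out:
  plan:
    - [[0,0,-0.06,0,0,-0.1,38],[0,0,-0.12,0,0,-0.2,38]]

```text
clock: 39.0
tcp_pos: [0.585, 0.0004, 0.1445]
orientation: [0.001, 0.335, 0.942, 0.0]
wrist_force: [3.6, 0.7, 2.1]
finger_gap: 0.046
grip_force: 20.3
```

```bash
python3 s1.py
```

```text
39.0 z 0.1445 gap 0.046 grip 20.3 F [3.6 0.7 2.1] Tz 0.105 phi 50.91 v6 0.59 tau6 -0.533
```

Call:
carry_out:
  plan:
    - [[0,0,-0.06,0,0,-0.1,38],[0,0,-0.12,0,0,-0.2,38]]

```text
clock: 39.2
tcp_pos: [0.5849, 0.0003, 0.1444]
orientation: [0.001, 0.39, 0.921, 0.0]
wrist_force: [3.7, -0.1, 2.7]
finger_gap: 0.0456
grip_force: 20.3
```

```bash
python3 s1.py
```

```text
39.2 z 0.1444 gap 0.0456 grip 20.3 F [ 3.7 -0.1  2.7] Tz 0.134 phi 44.03 v6 0.6 tau6 -0.513
```

Call:
carry_out:
  plan:
    - [[0,0,-0.06,0,0,-0.1,38],[0,0,-0.12,0,0,-0.2,38]]

```text
clock: 39.4
tcp_pos: [0.5849, 0.0003, 0.1442]
orientation: [0.001, 0.445, 0.896, 0.0]
wrist_force: [2.6, 1.0, 2.0]
finger_gap: 0.046
grip_force: 20.3
```

```bash
python3 s1.py
```

```text
39.4 z 0.1442 gap 0.046 grip 20.3 F [2.6 1.  2. ] Tz 0.089 phi 37.16 v6 0.59 tau6 -0.492
```

A very clear kink: `tau6` is flat at −0.573 until φ = 64.6°, then rises linearly. The bite is at φ = 64.6°, so the target is φ = 334.6°, another 1.09 rad from here.

Call:
carry_out:
  plan:
    - [[0,0,-0.1,0,0,-0.1,38],[0,0,-0.2,0,0,-0.3,38],[0,0,-0.3,0,0,-0.4,38],[0,0,-0.4,0,0,-0.6,38],[0,0,-0.5,0,0,-0.7,38],[0,0,-0.6,0,0,-0.9,38],[0,0,-0.7,0,0,-1,38],[0,0,-0.8,0,0,-1.2,38],[0,0,-0.9,0,0,-1.4,38],[0,0,-0.97,0,0,-1.5,38],[0,0,-1.03,0,0,-1.6,38],[0,0,-1.09,0,0,-1.7,38],[0,0,-1.09,0,0,-1.7,38],[0,0,-1.09,0,0,-1.7,38]]

```text
clock: 40.8
tcp_pos: [0.5843, 0.0003, 0.1427]
orientation: [0.0, 0.844, 0.536, 0.0]
wrist_force: [1.5, 0.2, 6.1]
finger_gap: 0.0458
grip_force: 20.6
```

```bash
python3 s1.py
```

```text
40.8 z 0.1427 gap 0.0458 grip 20.6 F [1.5 0.2 6.1] Tz 0.141 phi 334.87 v6 -0.0 tau6 0.15
```

At φ = 334.9°, right on target. I'll relieve the vertical load, open and withdraw upward, then check the bow.

Call:
carry_out:
  plan:
    - [[0,0,0,0,0,0.8,38],[0,0,0,0,0,0.8,50],[0,0,0,0,0,0.8,60],[0,0,0,0,0,0.8,70],[0,0,0,0,0,0.8,85],[0,0,0,0,0,0.8,85],[0,0,0,0,0,20,85],[0,0,0,0,0,50,85],[0,0,0,0,0,90,85],[0,0,0,0,0,120,85],[0,0,0,0,40,130,85],[0,0,0,0,90,130,85],[0,0,0,0,140,130,85],[0,0,0,0,190,130,85],[0,0,0,0,230,130,85],[0,0,0,0,230,130,85],[0,0,0,0,230,130,85]]

```text
clock: 42.5
tcp_pos: [0.5838, 0.2314, 0.272]
orientation: [0.0, 0.844, 0.536, -0.0]
wrist_force: [-0.5, -0.6, -0.3]
finger_gap: 0.0849
grip_force: 0.0
```

```bash
python3 s1.py; python3 - <<'E'
from h import *
b=viewer.read_camera("top");cv2.imwrite("pics/top8.png",b[:,:,::-1])
a=cv2.imread("pics/top7.png")[:,:,::-1].copy()
for im in(a,b): print([v for d,v in bow(im=im)[4:20]])
def knob(im):
    g=cv2.cvtColor(im,cv2.COLOR_RGB2GRAY).astype(np.float32);c=(.5848,.0013)
    A=np.radians(np.arange(0,360,2.));rr=np.arange(.015,.036,.0005);R_=[]
    for t in A:
        v=np.array([cv2.getRectSubPix(g,(1,1),tuple(map(float,proj("top",[c[0]+r*np.cos(t),c[1]+r*np.sin(t),.204]))))[0,0] for r in rr]);i=np.argmax(v>50);R_.append(rr[i])
    F=np.sum(np.array(R_)*np.exp(-6j*A));return -np.degrees(np.angle(F))/6%60
print("flats before/after",(knob(a)+30)%60,(knob(b)+30)%60,"expected after",334.87%60)
# shift of the whole cooker (phase correlation on the -x handle area)
x,y=300,322;G=lambda m:cv2.cvtColor(m,cv2.COLOR_RGB2GRAY).astype(np.float32)[y:y+28,x:x+48]
o=cv2.imread("pics/top0.png")[:,:,::-1].copy();print(cv2.phaseCorrelate(G(o),G(b)))
E
```

```text
42.5 z 0.272 gap 0.0849 grip 0.0 F [-0.5 -0.6 -0.3] Tz 0.033 phi 334.82 v6 -0.0 tau6 0.031
[131, 131, 130, 129, 134, 140, 141, 141, 140, 139, 131, 119, 118, 122, 126, 128]
[133, 132, 132, 132, 136, 143, 144, 143, 143, 142, 134, 120, 117, 120, 125, 128]
flats before/after 52.23741847822325 32.953813930037676 expected after 34.870000000000005
((0.10108615506826268, -0.2668267687743029), 1.007640160454644)
```

The bow is unchanged at home, the knob's flats match where I left them (33° measured, 34.9° set, so no spring-back), and the cooker has moved less than 1 mm. I'm handing in.

```bash
python3 -c "
from workcell import order
print(order.hand_in())"
```

```text
the job is handed in; nothing more can be done
None
```

The job is handed in (no verdict shown): bow home against its stops, knob about 90° past the bite, gripper clear at 42.5 s, cooker moved under 1 mm; while finding the bite I overshot to about 130° past it (est. 70–75 N, limit 86) and backed off.

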